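# Put the micrometer away in its fitted wooden case

## Task

The measuring is done: put the micrometer back into its wooden case. Lift the lid by its thumb lift and swing it right back, lay the micrometer fully down into its own recess in the insert without dropping or forcing it, then shut the lid completely. Leave the scriber, the bush and the gauge block where they are.

Things in the scene. Friction and masses are not known exactly. Their poses are not given: they have to be found in the camera images.
- case: Wooden case, 166 x 106 mm, 43 mm high when shut, standing fast. Origin: centre of its underside; z up; local +y = out of its front (long side with the thumb lift, towards the robot), x along the hinge. Walls 6 mm, rim 30 mm up. Inside: felt floor 12 mm up and on it a grey insert 12 mm high. Outer face of the shut lid 43 mm, inner face 37.5 mm above the bench.
- recess (a point): Case frame x 0, y -10, z 12 mm, on the felt: where the micrometer's origin lies once it rests in the insert's recess, its axes then agreeing with the case's. Clearance about 3 mm all round, recess 12 mm deep; bow pocket at the +x half towards the hinge, with a small island inside the bow. It fits one way round only; laid otherwise it stands too high for the lid.
- recess_thimble (a point): Case frame x -55, y 5.5, z 21 mm: where thimble_end lies once the micrometer rests in the recess. The thimble groove is 25 mm wide here.
- scoop (a point): Case frame x -36, y 5.5, z 12 mm: floor of the finger scoop below the thimble. Between x -53 and -19 mm the insert is cut away over the whole depth of the case (y -47 to 47 mm), so that fingers on either side of the thimble can go down to the felt.
- lid (a joint): Lid, a wooden shell 12 mm deep hinged along the back: 0 = shut (as it starts), positive = open, stop at 2.42 rad (leaning well back; an upright wide gripper clears it over the case only beyond about 2.2). Stiff damped hinge: it stays where left while steeper than some 50 degrees, else sinks slowly, shut or onto the stop. 1 to 2 N at the thumb lift moves it.
- lid_hinge (a point): Middle of the hinge line: case frame x 0, y -54.5, z 30.5 mm; the line runs along the case's local x.
- lift_edge (a point): Middle of the rolled front edge (radius 2.5 mm) of the lid's brass thumb lift, a tongue 36 mm wide along x, 3 mm thick, 15 mm out from the lid's front. Lid shut: case frame x 0, y 68, z 39.5 mm, free below down to the bench. It swings with the lid: 122.5 mm from the hinge line along the lid and 9 mm square to it on the outer side; the lid's outer face is at 12.5 mm.
- micrometer: Outside micrometer, grey metal, 122 x 49 x 18 mm, 0.2 kg, lying flat. Origin: centre of its underside; local x along the spindle from thimble (-x) to anvil (+x), z up. C-shaped bow in the +x half, opening to +y, back at y -24 mm. Thimble: cylinder of 17.5 mm diameter, x -50 to -24, axis at y 15.5, z 9; grasp it across at about x -37. Mass centre near x -3, y 7 mm.
- thimble_end (a point): Point on the micrometer's axis in its ratchet end, at its local x -55, y 15.5, z 9 mm.
- scriber: Scriber, slim steel rod with a point, 118 x 9 x 9 mm, lying on the bench (its place may be exchanged with the micrometer's). Leave it alone.
- guide_bush: Flanged steel guide bush, 38 mm across, 42 mm high, standing to the right of the case. Leave it alone.
- gauge_block: Steel cube of 30 mm, to the right of the case. Leave it alone.

How it is judged:
On the way, in this order (a step that is already met when the one before it is completed fails the run):
1. the lid is swung up past upright, with the micrometer still outside the case (value of joint lid above 1.75 rad and horizontal distance between micrometer and recess above 0.05 m), for 0.1 s.
2. the micrometer lies in its recess, released, with the lid still open (value of joint lid above 1.2 rad and horizontal distance between micrometer and recess below 0.006 m and distance between thimble_end and recess_thimble below 0.008 m and z of micrometer in the frame of recess below 0.004 m and contact force between the fingers and micrometer below 0.05 N), for 0.2 s.
At the end, for the whole second after the job is handed in: The lid is shut to within 0.03 rad, and the micrometer rests in its recess the right way round: its origin within 6 mm of the recess point and no more than 4 mm above it, its thimble end within 8 mm of its place (value of joint lid below 0.03 rad and horizontal distance between micrometer and recess below 0.006 m and distance between thimble_end and recess_thimble below 0.008 m and z of micrometer in the frame of recess below 0.004 m and linear speed of micrometer below 0.02 m/s); the robot touches nothing.
It fails at once if the micrometer is dropped or knocked flying (moving faster than 0.6 m/s with no finger on it) (contact force between the fingers and micrometer below 0.02 N and linear speed of micrometer above 0.6 m/s).
It fails at once if the lid or the gripper crushes the micrometer against the case (over 60 N) (contact force between micrometer and case above 60 N).
It fails at once if a bystander (scriber, bush, gauge block) is moved by more than 3 cm (distance of any of scriber, guide_bush, gauge_block from where it was at the start of the episode above 0.03 m).
It also fails if it takes over 72 s, if anything falls off the work surface, if the arm or the gripper's body presses on something with over 40 N, if the wrist force passes 120 N, or if a joint passes its speed limit or range.

## Robot

A 6-joint arm with a two-finger parallel gripper is mounted at the origin on a cart in front of the work surface, level with it; the furniture and walls round the work are solid. World frame = base frame: x ahead of the robot, y to its left, z up, the work surface at z = 0. Lengths are in m, angles in rad, forces in N, time in s.
With the tool pointing down it reaches from about 0.3 to 0.95 m from the base axis. Payload 3.1 kg.
Tool frame: the origin (TCP) lies where the fingers leave the gripper's body, on its centre line; the fingertips stand 73 mm ahead of it and the grasp point (between the pads) lies 54 mm ahead of it (pinch_z is the distance from the TCP to the grasp point, in m); z points along the fingers, y is the line along which they close (so a half turn about z gives the same grasp; the last joint's range is limited). The gripper opens to 85 mm and grips with 20 to 120 N. Pads are 22 mm wide; open, the fingers measure 114 mm over their backs; the gripper's body (76 mm by 85 mm) begins 54 mm behind the grasp point. The pads swing forward as they close: fully open they stand 13 mm farther back than shut.
Start: joints at [-1.283, 0.308, 1.634, -0, 1.2, -0.07], TCP at [0.219, -0.585, 0.304] pointing down, gripper open.
Joint ranges: [-3.06, 3.06], [-0.79, 1.96], [0.05, 2.63], [-1.19, 4.34], [0.05, 2.64], [-2.94, 2.94]. Speed limits (rad/s): [2.79, 2.79, 3.14, 3.14, 3.14, 3.14].

## Interface

Orientations are given as a unit quaternion [w, x, y, z].
In Python, from cell import get_obs, get_image, calibration, job_done, pinch_z gives the robot as it stands.
- The arm moves only by the shell command python3 -m handwheel 'ROWS' [FORCE]. ROWS is JSON, a list of rows, each an object of numbers: "dx", "dy", "dz": the shift along the tool's x, y, z each as a share of 0.3 m, from -1 to 1; "rx", "ry", "rz": the turn, a rotation vector about the tool's x, y, z each as a share of pi/2 rad, from -1 to 1; "claw": the opening, from 0 (shut) to 1 (fully open). In form: [{"dx": .., "dy": .., "dz": .., "rx": .., "ry": .., "rz": .., "claw": ..}, ...]. A call has 1 to 12 rows; each row is the pose to reach, as a shift and turn from the pose commanded when the call began, along the tool's axes at that moment; what a row does not reach only later rows make up. A row lasts 1/12 s, in which the tool goes at most 41.7 mm and 7.16 degrees, less where a joint would pass 70% of its speed; a pose out of reach is approached as far as the arm can. A call with a number of a shift or a turn outside -1 to 1 is refused whole. A call with a gripper value outside its range is refused whole. The fingers move at their own pace and stop on an object; FORCE is the grip in N (left out, the last holds). Time passes only in rows, so rows that repeat a pose let the fingers close. It gives the time, the measured TCP pose, the force, the opening and the grip force at its end, in the units of the state.
- get_obs(): the state, without advancing time (a new reading comes with each control period).
- get_image(name): name is "scene" or "top" or "wrist"; returns the picture (400x640x3 uint8, blue, green, red); there is no depth.
- calibration(name): a dict with "fx", "fy", "cx", "cy" (pixels), "camera_from_world" (4x4, takes a point from world to camera coordinates); the wrist camera has in their place "mount" (4x4, takes a point from camera to tool coordinates, whose origin is the TCP and whose axes are the flange's). Camera axes: x right, y down, z forward; pixel columns grow to the right and rows downward; lengths in m; the calibration is good to about 2 mm. The wrist camera is an equidistant fisheye: a pixel r from the principal point sees the ray r / f radians off the axis. A picture is of the moment at which its call begins: read the wrist's pose just before it. calibration takes no time and is no camera call.
- job_done(): hands the job in; it is judged then, once.
The state is a dict: "t": time; "q": joint angles; "qvel": joint speeds; "joint_torque": joint torques, N m; "tcp_pos": TCP position; "eef_rot": TCP orientation; "wrist_force": force on the tool from outside, world axes, zero at the start; "wrist_torque": the same for the moment, N m; "opening": opening from 0.0 (shut) to 1.0 (fully open); "finger_force": force on a finger pad.
Only numpy, scipy, OpenCV 4.12 (cv2) and the standard library are available. Lean on these libraries where they do the work, as an engineer would, in place of code of your own. Each camera call takes 0.05 s, during which the arm holds its last target. There are 200 camera calls.

## Working session

There is one attempt and no reset: what is moved stays moved. The work goes in short steps, Python scripts to look and compute and a shell command to move; the robot and the scene stay as the last step left them, time stands still between calls to the robot, and variables do not carry over. Pictures are saved under pics/ and viewed, at most 10 in all, crops included, and the job is handed in when it is done.

```bash
ls; mkdir -p pics
python3 - <<'E'
from cell import *
import cv2
o=get_obs();print(o['t'],o['tcp_pos'],o['eef_rot'],pinch_z() if callable(pinch_z) else pinch_z)
for n in('scene','top'):
    cv2.imwrite(f'pics/{n}0.png',get_image(n))
    c=calibration(n);print(n,c)
E
```

```text
pics
0.0 [ 0.21865848 -0.5847883   0.30261082] [-1.16944079e-03  9.84040986e-01  1.77938064e-01 -1.24290544e-04] 0.0539
scene {'fx': 449.69742141619776, 'fy': 449.69742141619776, 'cx': 320.52455478529765, 'cy': 206.55344258925933, 'camera_from_world': array([[ 0.5539751 , -0.8325249 ,  0.00372499, -0.48381389],
       [-0.42254299, -0.28501626, -0.86036222,  0.1773188 ],
       [ 0.71733466,  0.47504528, -0.50966947,  1.11150196],
       [ 0.        ,  0.        ,  0.        ,  1.        ]])}
top {'fx': 408.17245277989906, 'fy': 408.17245277989906, 'cx': 325.7681067113503, 'cy': 205.06395670196127, 'camera_from_world': array([[ 0.024094  , -0.99966807, -0.00912306, -0.26753406],
       [-0.99677615, -0.0233237 , -0.07676792,  0.48654224],
       [ 0.07652966,  0.01094329, -0.99700725,  1.05364554],
       [ 0.        ,  0.        ,  0.        ,  1.        ]])}
```

View pics/top0.png

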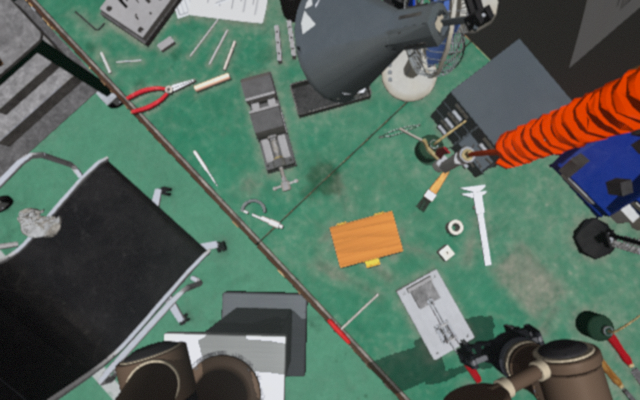

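View pics/scene0.png

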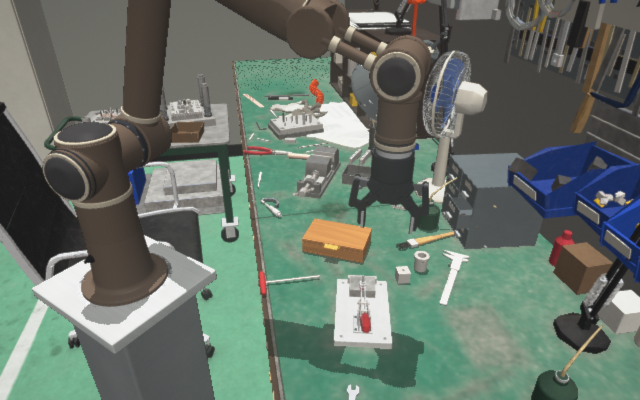

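Top view: case at (366,238) with brass lift at (373,263); the micrometer is at (262,215), bow upper left and thimble lower right. The scriber is near (204,167), the bush at (455,227) and the block at (447,253).

```bash
cat > h.py <<'E'
import numpy as np,cv2
from cell import *
def ray(n,uv):
    c=calibration(n);T=np.array(c['camera_from_world']);R=T[:3,:3];o=-R.T@T[:3,3]
    uv=np.atleast_2d(np.asarray(uv,float))
    d=np.c_[(uv[:,0]-c['cx'])/c['fx'],(uv[:,1]-c['cy'])/c['fy'],np.ones(len(uv))]@R
    return o,d
def onz(n,uv,z):
    o,d=ray(n,uv);return o+d*((z-o[2])/d[:,2])[:,None]
def proj(n,P):
    c=calibration(n);T=np.array(c['camera_from_world']);p=np.atleast_2d(P)@T[:3,:3].T+T[:3,3]
    return np.c_[c['fx']*p[:,0]/p[:,2]+c['cx'],c['fy']*p[:,1]/p[:,2]+c['cy']]
E
python3 - <<'E'
from h import *
im=cv2.imread('pics/top0.png');hsv=cv2.cvtColor(im,cv2.COLOR_BGR2HSV)
def big(m,x0,y0,x1,y1):
    k=np.zeros_like(m);k[y0:y1,x0:x1]=m[y0:y1,x0:x1]
    cs=cv2.findContours(k,0,2)[0];return max(cs,key=cv2.contourArea),k
m=cv2.inRange(hsv,(8,110,90),(20,255,255))
c,_=big(m,310,190,420,290)
P=onz('top',c[:,0],.043)[:,:2]
r=cv2.minAreaRect((P*1000).astype(np.float32));print('case',r, cv2.boxPoints(r).tolist())
y=cv2.inRange(hsv,(21,140,120),(35,255,255));c,_=big(y,350,240,400,280)
P=onz('top',c[:,0],.041);print('lift',P.min(0),P.max(0),P.mean(0))
# micrometer: not green
g=cv2.bitwise_not(cv2.inRange(hsv,(60,60,0),(95,255,255)))
c,k=big(g,235,192,288,232)
P=onz('top',c[:,0],.009)[:,:2];print('mic',cv2.minAreaRect((P*1000).astype(np.float32)))
a=cv2.resize(im[185:295,230:420],None,fx=4,fy=4,interpolation=cv2.INTER_CUBIC)
s=cv2.imread('pics/scene0.png');b=cv2.resize(s[185:280,240:430],None,fx=4,fy=4,interpolation=cv2.INTER_CUBIC)
cv2.imwrite('pics/a.png',a);cv2.imwrite('pics/b.png',b)
E
```

```text
case ((407.2382507324219, -360.1181640625), (109.46626281738281, 166.06321716308594), 16.190645217895508) [[331.5238037109375, -295.64111328125], [377.82794189453125, -455.1181640625], [482.95269775390625, -424.59521484375], [436.6485595703125, -265.1181640625]]
lift [ 0.33851668 -0.39466156  0.041     ] [ 0.3593384  -0.35911816  0.041     ] [ 0.34791916 -0.37630755  0.041     ]
mic ((442.6049499511719, -99.68399810791016), (89.18970489501953, 32.9088249206543), 70.89051818847656)
```

View pics/a.png

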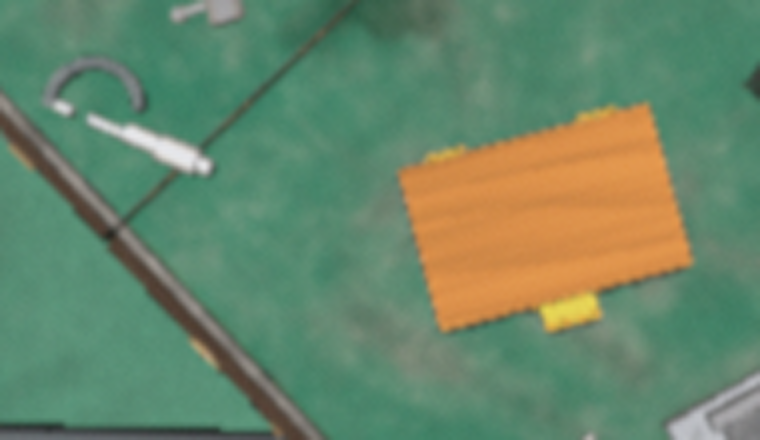

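Crop: the micrometer's bow faces the hinge side already, thimble towards the case, and the lift is at crop (571,312). First I tilt the tool 45° and hover in front of the lift with closed fingers.

```bash
python3 -m handwheel '[{"dx":0.38,"dy":-0.52,"dz":0.41,"rx":-0.019,"ry":0.5,"rz":0.045,"claw":0},{"dx":0.38,"dy":-0.52,"dz":0.41,"rx":-0.019,"ry":0.5,"rz":0.045,"claw":0},{"dx":0.38,"dy":-0.52,"dz":0.41,"rx":-0.019,"ry":0.5,"rz":0.045,"claw":0},{"dx":0.38,"dy":-0.52,"dz":0.41,"rx":-0.019,"ry":0.5,"rz":0.045,"claw":0},{"dx":0.38,"dy":-0.52,"dz":0.41,"rx":-0.019,"ry":0.5,"rz":0.045,"claw":0},{"dx":0.38,"dy":-0.52,"dz":0.41,"rx":-0.019,"ry":0.5,"rz":0.045,"claw":0},{"dx":0.38,"dy":-0.52,"dz":0.41,"rx":-0.019,"ry":0.5,"rz":0.045,"claw":0},{"dx":0.38,"dy":-0.52,"dz":0.41,"rx":-0.019,"ry":0.5,"rz":0.045,"claw":0}]'
cat >> h.py <<'E'
from scipy.spatial.transform import Rotation as Ro
C=np.array([.4072,-.3601,0]);cy=np.array([-.9603,-.2789,0]);cx=np.array([-.2789,.9603,0])
def setcase(c,ang):
    global C,cx,cy
    C=np.array([*c,0]);cx=np.array([np.cos(ang),np.sin(ang),0]);cy=np.array([-cx[1],cx[0],0])
def W(x,y,z): return C+cx*x+cy*y+np.array([0,0,z])
def cur():
    o=get_obs();q=o['eef_rot'];return np.array(o['tcp_pos']),Ro.from_quat([q[1],q[2],q[3],q[0]])
def toolR(zdir,ydir):
    z=zdir/np.linalg.norm(zdir);y=ydir-z*(ydir@z);y/=np.linalg.norm(y);return Ro.from_matrix(np.c_[np.cross(y,z),y,z])
def rows(p,R,ref=None):
    p0,R0=ref or cur();d=R0.inv().apply(p-p0)/.3;r=(R0.inv()*R).as_rotvec()/(np.pi/2)
    print('d',d.round(3),'r',r.round(3))
def wray(uv,p,R):
    c=calibration('wrist');M=np.array(c['mount']);uv=np.atleast_2d(np.asarray(uv,float))-[c['cx'],c['cy']]
    r=np.hypot(*uv.T);t=r/c['fx'];d=np.c_[uv/np.maximum(r,1e-9)[:,None]*np.sin(t)[:,None],np.cos(t)]
    return p+R.apply(M[:3,3]),R.apply(d@M[:3,:3].T)
def wonz(uv,p,R,z):
    o,d=wray(uv,p,R);return o+d*((z-o[2])/d[:,2])[:,None]
def wproj(P,p,R):
    c=calibration('wrist');M=np.array(c['mount']);q=(R.inv().apply(np.atleast_2d(P)-p)-M[:3,3])@M[:3,:3]
    h=np.hypot(q[:,0],q[:,1]);t=np.arctan2(h,q[:,2]);return np.c_[c['cx']+c['fx']*t*q[:,0]/h,c['cy']+c['fx']*t*q[:,1]/h]
E
python3 - <<'E'
from h import *
p,R=cur();o=get_obs();print(o['t'],p,R.as_matrix().round(3),o['opening'],o['q'])
cv2.imwrite('pics/w1.png',get_image('wrist'))
tip=p+R.apply([0,0,.073]);print('tip',tip,'case y',(tip-C)@cy,(tip-C)@cx)
im=cv2.imread('pics/top0.png')[192:232,235:288]
m=cv2.inRange(cv2.cvtColor(im,cv2.COLOR_BGR2HSV),(0,0,170),(180,70,255))
ys,xs=np.nonzero(m);P=onz('top',np.c_[xs+235,ys+192],.009)[:,:2]
v=np.linalg.svd(P-P.mean(0))[2][0];s=(P-P.mean(0))@v
print('mic axis',v,np.degrees(np.arctan2(v[1],v[0])),'ends',P.mean(0)+v*s.min(),P.mean(0)+v*s.max())
E
```

```text
t: 0.77
tcp_pos: [0.2699, -0.3966, 0.1782]
eef_rot: [-0.057, 0.915, 0.128, 0.379]
wrist_force: [0.6, -1.3, 0.1]
opening: -0.001
finger_force: 0.0
0.7667 [ 0.26992    -0.39657694  0.17818105] [[ 0.679  0.278  0.679]
 [ 0.191 -0.961  0.201]
 [ 0.708 -0.007 -0.706]] -0.001324482721574144 [-1.43738966  0.2983029   2.13645393  0.91236221  1.08632081 -0.74965885]
tip [ 0.31949975 -0.38187483  0.1266573 ] case y 0.09029155375769997 0.003549231652071959
mic axis [-0.35840913 -0.93356462] -111.00252749192582 ends [ 0.47427813 -0.03782871] [ 0.43501418 -0.14010131]
```

View pics/w1.png

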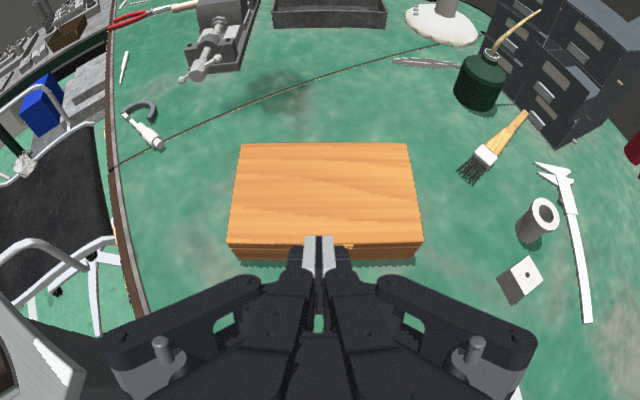

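Wrist view: case with lid corners (240,143), (408,145), (228,243), (423,243); closed fingertips at (318,240) hide the lift. The micrometer is at (143,122), bush (540,220) and block (520,280).

Run:
```python
from h import *
p,R=cur()
im=cv2.imread('pics/w1.png');hsv=cv2.cvtColor(im,cv2.COLOR_BGR2HSV)
B=wonz([[240,143.5],[408,144.5],[423,243],[228,243]],p,R,.043);print(B.round(4))
print('c',B.mean(0),'w',np.linalg.norm(B[0]-B[1]),np.linalg.norm(B[3]-B[2]),np.linalg.norm(B[0]-B[3]),np.linalg.norm(B[1]-B[2]))
for a,b in((1,0),(2,3)): d=B[b]-B[a];print(np.degrees(np.arctan2(d[1],d[0])))
print('top ang',np.degrees(np.arctan2(cx[1],cx[0])))
Rt=toolR(-cy-np.array([0,0,1]),-cx)
for y,z in((.092,.023),(.069,.023)): rows(W(0,y,z)-Rt.apply([0,0,.073]),Rt)
```

```text
[[ 0.4358 -0.2704  0.043 ]
 [ 0.4815 -0.4327  0.043 ]
 [ 0.3796 -0.4594  0.043 ]
 [ 0.335  -0.3032  0.043 ]]
c [ 0.40799215 -0.36640873  0.043     ] w 0.16856630169278097 0.1623993809410071 0.10600003872792656 0.10537170230586299
105.73020311188596
105.92783158964072
top ang 106.19488624159422
d [-0.251  0.005  0.244] r [-0.001  0.    -0.002]
d [-0.197  0.005  0.298] r [-0.001  0.    -0.002]
```

```bash
python3 -m handwheel '[{"dx":-0.12,"dy":0.01,"dz":0.12},{"dx":-0.25,"dy":0.01,"dz":0.24},{"dx":-0.25,"dy":0.01,"dz":0.24},{"dx":-0.25,"dy":0.01,"dz":0.24},{"dx":-0.25,"dy":0.01,"dz":0.24}]'
python3 - <<'E'
from h import *
s=get_image('scene')
cv2.imwrite('pics/s2.png',cv2.resize(s[170:290,260:430],None,fx=4,fy=4,interpolation=cv2.INTER_CUBIC))
p,R=cur();t=p+R.apply([0,0,.073]);print((t-C)@cy,(t-C)@cx,t[2])
E
```

```text
0.09057337056214829 -0.00035915364930912824 0.12906740143093554invalid input
```

View pics/s2.png

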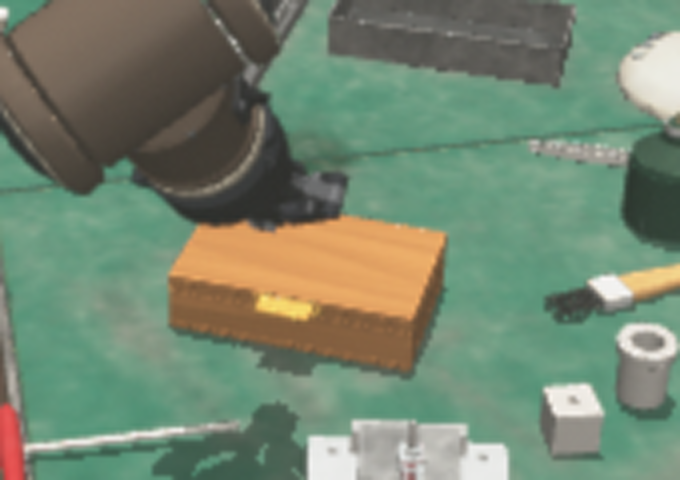

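The call was refused because every key is needed. The picture shows the tool hovering above the front of the case, with the lift at (287,305) free.

```bash
python3 -m handwheel '[{"dx":-0.12,"dy":0.01,"dz":0.12,"rx":0,"ry":0,"rz":0,"claw":0},{"dx":-0.25,"dy":0.01,"dz":0.24,"rx":0,"ry":0,"rz":0,"claw":0},{"dx":-0.25,"dy":0.01,"dz":0.24,"rx":0,"ry":0,"rz":0,"claw":0},{"dx":-0.25,"dy":0.01,"dz":0.24,"rx":0,"ry":0,"rz":0,"claw":0},{"dx":-0.25,"dy":0.01,"dz":0.24,"rx":0,"ry":0,"rz":0,"claw":0}]'
python3 - <<'E'
from h import *
s=get_image('scene')
cv2.imwrite('pics/s3.png',cv2.resize(s[170:290,260:430],None,fx=4,fy=4,interpolation=cv2.INTER_CUBIC))
p,R=cur();t=p+R.apply([0,0,.073]);print((t-C)@cy,(t-C)@cx,t[2])
print((proj('scene',[t,W(0,.068,.0395)])-[260,170])*4)
E
```

```text
t: 1.28
tcp_pos: [0.2704, -0.4037, 0.0771]
eef_rot: [-0.054, 0.914, 0.131, 0.379]
wrist_force: [0.2, 0.7, -0.3]
opening: -0.002
finger_force: 0.0
0.09203212185275321 -0.004563094689289865 0.02655805794965717
[[271.10227417 351.59263807]
 [275.25466437 312.48636956]]
```

View pics/s3.png

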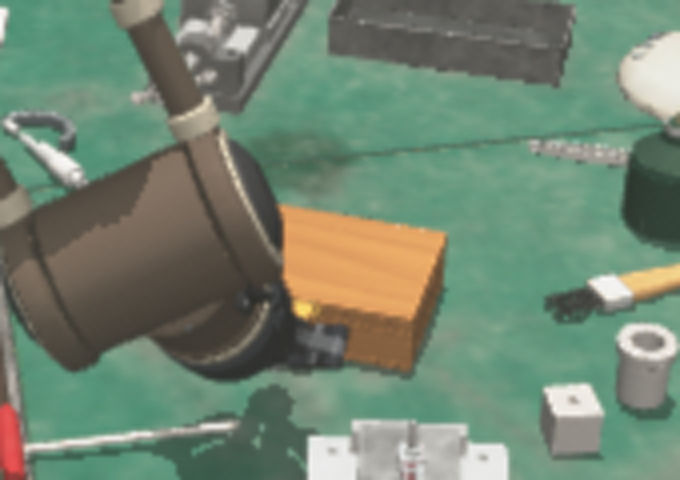

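Finger tips are low in front of the lift at crop (300,312), with no contact. Now slide beneath it and plan the arc.

```bash
python3 -m handwheel '[{"dx":0.024,"dy":0,"dz":0.03,"rx":0,"ry":0,"rz":0,"claw":0},{"dx":0.047,"dy":0,"dz":0.061,"rx":0,"ry":0,"rz":0,"claw":0},{"dx":0.047,"dy":0,"dz":0.061,"rx":0,"ry":0,"rz":0,"claw":0}]'
python3 - <<'E'
from h import *
p,R=cur();t=p+R.apply([0,0,.073]);print((t-C)@cy,(t-C)@cx,t[2])
def pose(th):
    a=np.radians(min(max(45,th+5),100));T=np.radians(th);f=T+.0733
    E=np.array([-.0545+.1228*np.cos(f),.0305+.1228*np.sin(f)]) # (front,up)
    d=np.array([-np.cos(a),-np.sin(a)]);n=np.array([-np.sin(a),np.cos(a)])
    if th<=95: s=.012-.004*min(th/60,1);tip=E-.0135*n+s*d
    else:
        u=np.array([-np.cos(T),-np.sin(T)]);nn=np.array([np.sin(T),-np.cos(T)])
        k=min((th-95)/12,1);tip=(1-k)*(E-.0135*n+.008*d)+k*(E+.005*u+.0025*nn-.011*n)
    Rt=toolR(-cy*-d[0]+np.array([0,0,d[1]]),-cx)
    return W(-.004,tip[0],tip[1])-Rt.apply([0,0,.073]),Rt
ref=(p,R)
for i in range(1,24):
    th=6*i;print(th,end=' ');rows(*pose(th),ref=ref)
    if i==12: ref=pose(th);print('--')
E
```

```text
t: 1.58
tcp_pos: [0.2935, -0.3969, 0.0753]
eef_rot: [-0.052, 0.914, 0.132, 0.379]
wrist_force: [-0.6, 0.1, -0.3]
opening: -0.002
finger_force: 0.1
0.06783182075359327 -0.0037704448876293845 0.023685038118095574
6 d [ 0.026  0.001 -0.025] r [0.001 0.    0.003]
12 d [ 0.062  0.001 -0.049] r [0.001 0.    0.003]
18 d [ 0.101  0.002 -0.069] r [0.001 0.    0.003]
24 d [ 0.141  0.002 -0.085] r [0.001 0.    0.003]
30 d [ 0.183  0.002 -0.096] r [0.001 0.    0.003]
36 d [ 0.225  0.002 -0.104] r [0.001 0.    0.003]
42 d [ 0.275  0.002 -0.108] r [ 0.001 -0.022  0.003]
48 d [ 0.341  0.003 -0.109] r [ 0.001 -0.089  0.003]
54 d [ 0.406  0.003 -0.103] r [ 0.001 -0.155  0.003]
60 d [ 0.471  0.003 -0.09 ] r [ 0.001 -0.222  0.002]
66 d [ 0.533  0.003 -0.069] r [ 0.002 -0.289  0.002]
72 d [ 0.593  0.004 -0.042] r [ 0.002 -0.355  0.002]
--
78 d [ 0.066 -0.    -0.002] r [-0.    -0.067 -0.   ]
84 d [0.131 0.    0.003] r [ 0.    -0.133  0.   ]
90 d [0.196 0.    0.015] r [ 0.  -0.2 -0. ]
96 d [0.256 0.    0.032] r [ 0.    -0.256  0.   ]
102 d [0.296 0.    0.046] r [ 0.    -0.256  0.   ]
108 d [0.332 0.    0.063] r [ 0.    -0.256  0.   ]
114 d [0.365 0.    0.088] r [ 0.    -0.256  0.   ]
120 d [0.395 0.    0.116] r [ 0.    -0.256  0.   ]
126 d [0.422 0.    0.147] r [ 0.    -0.256  0.   ]
132 d [0.445 0.    0.181] r [ 0.    -0.256  0.   ]
138 d [0.465 0.    0.217] r [ 0.    -0.256  0.   ]
```

```bash
python3 -m handwheel '[{"dx":0.026,"dy":0,"dz":-0.025,"rx":0,"ry":0,"rz":0,"claw":0},{"dx":0.062,"dy":0,"dz":-0.049,"rx":0,"ry":0,"rz":0,"claw":0},{"dx":0.101,"dy":0,"dz":-0.069,"rx":0,"ry":0,"rz":0,"claw":0},{"dx":0.141,"dy":0,"dz":-0.085,"rx":0,"ry":0,"rz":0,"claw":0},{"dx":0.183,"dy":0,"dz":-0.096,"rx":0,"ry":0,"rz":0,"claw":0},{"dx":0.225,"dy":0,"dz":-0.104,"rx":0,"ry":0,"rz":0,"claw":0},{"dx":0.275,"dy":0,"dz":-0.108,"rx":0,"ry":-0.022,"rz":0,"claw":0},{"dx":0.341,"dy":0,"dz":-0.109,"rx":0,"ry":-0.089,"rz":0,"claw":0},{"dx":0.406,"dy":0,"dz":-0.103,"rx":0,"ry":-0.155,"rz":0,"claw":0},{"dx":0.471,"dy":0,"dz":-0.09,"rx":0,"ry":-0.222,"rz":0,"claw":0},{"dx":0.533,"dy":0,"dz":-0.069,"rx":0,"ry":-0.289,"rz":0,"claw":0},{"dx":0.593,"dy":0,"dz":-0.042,"rx":0,"ry":-0.355,"rz":0,"claw":0}]'
python3 - <<'E'
from h import *
a=get_image('scene')[120:290,230:430];b=get_image('wrist')
print(get_obs()['wrist_force'])
a=cv2.resize(a,(471,400));b=cv2.resize(b[:, 160:480],(320,400))
cv2.imwrite('pics/s4.png',np.hstack([a,b]))
E
```

```text
t: 2.58
tcp_pos: [0.4024, -0.3639, 0.2101]
eef_rot: [-0.016, 0.983, 0.14, 0.118]
wrist_force: [-1.0, -1.0, -1.0]
opening: -0.001
finger_force: 0.5
[ 0.21851739 -1.2119266   0.18586573]
```

View pics/s4.png

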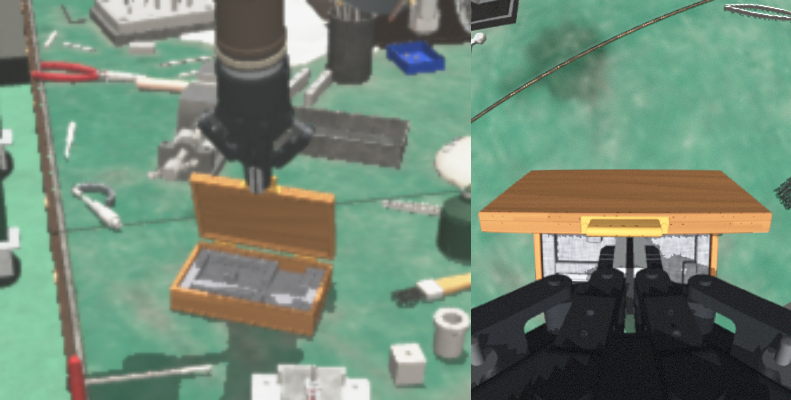

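The lid is up at about 75°, pushed by the fingertips at the brass lift (wrist view (630,227)), and the case is open in front. Continue the arc, then retreat.

```bash
python3 -m handwheel '[{"dx":0.066,"dy":0,"dz":-0.002,"rx":0,"ry":-0.067,"rz":0,"claw":0},{"dx":0.131,"dy":0,"dz":0.003,"rx":0,"ry":-0.133,"rz":0,"claw":0},{"dx":0.196,"dy":0,"dz":0.015,"rx":0,"ry":-0.2,"rz":0,"claw":0},{"dx":0.256,"dy":0,"dz":0.032,"rx":0,"ry":-0.256,"rz":0,"claw":0},{"dx":0.296,"dy":0,"dz":0.046,"rx":0,"ry":-0.256,"rz":0,"claw":0},{"dx":0.332,"dy":0,"dz":0.063,"rx":0,"ry":-0.256,"rz":0,"claw":0},{"dx":0.365,"dy":0,"dz":0.088,"rx":0,"ry":-0.256,"rz":0,"claw":0},{"dx":0.395,"dy":0,"dz":0.116,"rx":0,"ry":-0.256,"rz":0,"claw":0},{"dx":0.422,"dy":0,"dz":0.147,"rx":0,"ry":-0.256,"rz":0,"claw":0},{"dx":0.445,"dy":0,"dz":0.181,"rx":0,"ry":-0.256,"rz":0,"claw":0},{"dx":0.46,"dy":0,"dz":0.205,"rx":0,"ry":-0.256,"rz":0,"claw":0},{"dx":0.46,"dy":0,"dz":0.205,"rx":0,"ry":-0.256,"rz":0,"claw":0}]'
python3 - <<'E'
from h import *
# hover between: retreat up, then view pose near micrometer, tool down
p,R=cur();print(p,get_obs()['wrist_force'],get_obs()['q'])
up=p+np.array([-.03,0,.12]);rows(up,R)
m=np.array([-.3584,-.9336,0]) # thimble-ward = -x of mic
mx=-m;my=np.array([-mx[1],mx[0],0])
Rd=toolR(np.array([0,0,-1.]),my);Rd2=toolR(np.array([0,0,-1.]),-my)
te=np.array([.435,-.140,0]);g=te+mx*.018
for RR in(Rd,Rd2): rows(g-mx*.0+np.array([-.03,-.0,.28]),RR)
print(te,g)
E
```

```text
t: 3.68
tcp_pos: [0.5444, -0.3219, 0.1787]
eef_rot: [0.01, 0.987, 0.141, -0.08]
wrist_force: [0.2, 0.7, -0.5]
opening: 0.001
finger_force: 0.0
[ 0.54442442 -0.3219162   0.17870892] [ 0.24386173  0.7009408  -0.54474796] [-0.5573871   0.51056629  1.62951331 -0.13097862  1.11572932  0.79329476]
d [-0.159 -0.03  -0.379] r [0. 0. 0.]
d [-0.29  -0.761 -0.292] r [0.113 0.059 1.411]
d [-0.29  -0.761 -0.292] r [-0.049  0.094 -0.584]
[ 0.435 -0.14   0.   ] [ 0.4414512 -0.1231952  0.       ]
```

```bash
python3 -m handwheel '[{"dx":-0.08,"dy":-0.02,"dz":-0.19,"rx":0,"ry":0,"rz":0,"claw":0},{"dx":-0.16,"dy":-0.03,"dz":-0.35,"rx":0,"ry":0,"rz":0,"claw":0},{"dx":-0.29,"dy":-0.76,"dz":-0.292,"rx":-0.049,"ry":0.094,"rz":-0.584,"claw":0.5},{"dx":-0.29,"dy":-0.76,"dz":-0.292,"rx":-0.049,"ry":0.094,"rz":-0.584,"claw":0.5},{"dx":-0.29,"dy":-0.76,"dz":-0.292,"rx":-0.049,"ry":0.094,"rz":-0.584,"claw":0.5},{"dx":-0.29,"dy":-0.76,"dz":-0.292,"rx":-0.049,"ry":0.094,"rz":-0.584,"claw":0.5},{"dx":-0.29,"dy":-0.76,"dz":-0.292,"rx":-0.049,"ry":0.094,"rz":-0.584,"claw":0.5},{"dx":-0.29,"dy":-0.76,"dz":-0.292,"rx":-0.049,"ry":0.094,"rz":-0.584,"claw":0.5},{"dx":-0.29,"dy":-0.76,"dz":-0.292,"rx":-0.049,"ry":0.094,"rz":-0.584,"claw":0.5},{"dx":-0.29,"dy":-0.76,"dz":-0.292,"rx":-0.049,"ry":0.094,"rz":-0.584,"claw":0.5},{"dx":-0.29,"dy":-0.76,"dz":-0.292,"rx":-0.049,"ry":0.094,"rz":-0.584,"claw":0.5},{"dx":-0.29,"dy":-0.76,"dz":-0.292,"rx":-0.049,"ry":0.094,"rz":-0.584,"claw":0.5}]'
python3 - <<'E'
from h import *
p,R=cur();np.savez('w5.npz',p=p,q=R.as_quat());print(p,R.as_matrix().round(3))
w=get_image('wrist');cv2.imwrite('pics/w5.png',w);cv2.imwrite('pics/t5.png',get_image('top'))
cv2.imwrite('pics/w5b.png',cv2.resize(w,(800,500)))
print('mic end expected',wproj([[.435,-.14,.009],[.474,-.038,.009],[*C[:2],.03]],p,R))
E
```

```text
t: 4.68
tcp_pos: [0.4114, -0.1242, 0.2819]
eef_rot: [0.001, 0.825, 0.565, -0.0]
wrist_force: [0.2, 0.8, 0.1]
opening: 0.501
finger_force: 0.0
[ 0.41135033 -0.12419255  0.2818878 ] [[ 0.361  0.933  0.001]
 [ 0.933 -0.361 -0.002]
 [-0.002  0.002 -1.   ]]
mic end expected [[341.6396171  179.77372047]
 [342.13421751  82.26594161]
 [377.16334835 339.64968511]]
```

View pics/w5b.png

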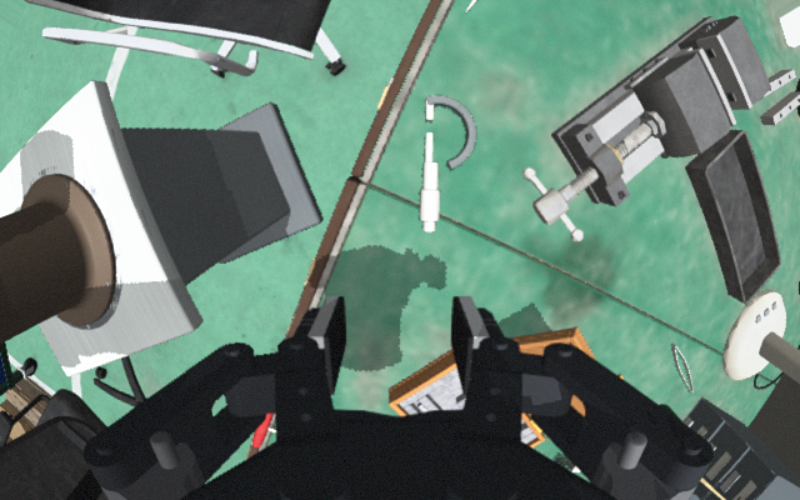

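The wrist view shows the micrometer at (430,97)–(430,232) of the enlarged picture, axis vertical, bow to the right, thimble towards the fingers. The case is open at (480,390).

Run:
```python
from h import *
z=np.load('w5.npz');p=z['p'];R=Ro.from_quat(z['q'])
im=cv2.imread('pics/w5.png');x0,y0=334,72
m=cv2.inRange(cv2.cvtColor(im[72:192,334:354],cv2.COLOR_BGR2HSV),(0,0,150),(180,60,255))
ys,xs=np.nonzero(m);Q=wonz(np.c_[xs+x0,ys+y0],p,R,.009)[:,:2]
w=[(y+y0,int((ys==y).sum()),round(xs[ys==y].mean()+x0,1)) for y in np.unique(ys)];print(w)
v=np.linalg.svd(Q-Q.mean(0))[2][0];v=-v if v[1]<0 else v
s=(Q-Q.mean(0))@v;print('mx',v,np.degrees(np.arctan2(v[1],v[0])),'ends',Q.mean(0)+v*s.min(),Q.mean(0)+v*s.max(),np.ptp(s))
# triangulate vs top
a=onz('top',[[283,227]],.009);print(a)
```

```text
[(np.int64(76), 7, np.float64(348.3)), (np.int64(77), 13, np.float64(347.0)), (np.int64(78), 12, np.float64(347.5)), (np.int64(79), 12, np.float64(347.5)), (np.int64(80), 13, np.float64(347.0)), (np.int64(81), 13, np.float64(347.0)), (np.int64(82), 6, np.float64(342.5)), (np.int64(83), 7, np.float64(343.0)), (np.int64(84), 7, np.float64(343.0)), (np.int64(85), 7, np.float64(343.0)), (np.int64(86), 6, np.float64(343.5)), (np.int64(87), 6, np.float64(343.5)), (np.int64(88), 8, np.float64(343.5)), (np.int64(89), 7, np.float64(344.0)), (np.int64(90), 6, np.float64(343.5)), (np.int64(91), 6, np.float64(343.5)), (np.int64(92), 6, np.float64(343.5)), (np.int64(93), 7, np.float64(343.0)), (np.int64(94), 6, np.float64(343.5)), (np.int64(95), 6, np.float64(343.5)), (np.int64(106), 6, np.float64(342.5)), (np.int64(107), 7, np.float64(343.0)), (np.int64(108), 7, np.float64(343.0)), (np.int64(109), 7, np.float64(343.0)), (np.int64(110), 7, np.float64(343.0)), (np.int64(111), 7, np.float64(343.0)), (np.int64(112), 7, np.float64(343.0)), (np.int64(113), 7, np.float64(343.0)), (np.int64(114), 7, np.
[... 2301 characters left out ...]
 np.float64(343.0)), (np.int64(173), 16, np.float64(343.5)), (np.int64(174), 16, np.float64(343.5)), (np.int64(175), 15, np.float64(343.0)), (np.int64(176), 14, np.float64(343.5)), (np.int64(177), 10, np.float64(343.5)), (np.int64(178), 11, np.float64(343.0)), (np.int64(179), 11, np.float64(343.0)), (np.int64(180), 10, np.float64(342.5)), (np.int64(181), 10, np.float64(342.5)), (np.int64(182), 10, np.float64(342.5)), (np.int64(183), 10, np.float64(342.5)), (np.int64(184), 10, np.float64(342.5)), (np.int64(185), 7, np.float64(343.0))]
mx [0.36509279 0.93097114] 68.58670676332981 ends [ 0.43447304 -0.14632367] [ 0.47925756 -0.03212503] 0.1226661527517757
[[ 0.43277828 -0.14447182  0.009     ]]
```

Run:
```python
from h import *
z=np.load('w5.npz');p=z['p'];R=Ro.from_quat(z['q'])
Q=wonz([[343.3,82],[343,112],[344,140],[344,163.5],[343.8,177]],p,R,.009)[:,:2];print(Q.round(4))
g=Q[3];mx=np.array([.3651,.9310,0]);my=np.array([-mx[1],mx[0],0]);print('dirs',[np.degrees(np.arctan2(*(Q[i]-g)[::-1])) for i in(0,1)])
Rd=toolR(np.array([0,0,-1.]),-my)
for h in(.12,.077): rows(np.array([*g,h]),Rd)
```

```text
[[ 0.4753 -0.0382]
 [ 0.4631 -0.0692]
 [ 0.4531 -0.0987]
 [ 0.4439 -0.1235]
 [ 0.4384 -0.1379]]
dirs [np.float64(69.81000793415127), np.float64(70.5743043931173)]
d [0.042 0.099 0.539] r [0.001 0.001 0.003]
d [0.043 0.098 0.682] r [0.001 0.001 0.003]
```

```bash
python3 -m handwheel '[{"dx":0.043,"dy":0.1,"dz":0.13,"rx":0,"ry":0,"rz":0,"claw":0.5},{"dx":0.043,"dy":0.1,"dz":0.26,"rx":0,"ry":0,"rz":0,"claw":0.5},{"dx":0.043,"dy":0.1,"dz":0.4,"rx":0,"ry":0,"rz":0,"claw":0.5},{"dx":0.043,"dy":0.1,"dz":0.52,"rx":0,"ry":0,"rz":0,"claw":0.5},{"dx":0.043,"dy":0.1,"dz":0.61,"rx":0,"ry":0,"rz":0,"claw":0.5},{"dx":0.043,"dy":0.1,"dz":0.66,"rx":0,"ry":0,"rz":0,"claw":0.5},{"dx":0.043,"dy":0.1,"dz":0.682,"rx":0,"ry":0,"rz":0,"claw":0.5},{"dx":0.043,"dy":0.1,"dz":0.682,"rx":0,"ry":0,"rz":0,"claw":0.5},{"dx":0.043,"dy":0.1,"dz":0.682,"rx":0,"ry":0,"rz":0,"claw":0.4}]' 30
python3 - <<'E'
from h import *
w=get_image('wrist');cv2.imwrite('pics/w6.png',np.hstack([w[60:360,200:500]]));print(cur()[0])
E
```

```text
t: 5.53
tcp_pos: [0.4449, -0.1234, 0.0773]
eef_rot: [0.001, 0.825, 0.566, -0.0]
wrist_force: [-0.3, 0.9, -0.5]
opening: 0.404
finger_force: 0.0
[ 0.44552913 -0.12361031  0.07798081]
```

View pics/w6.png

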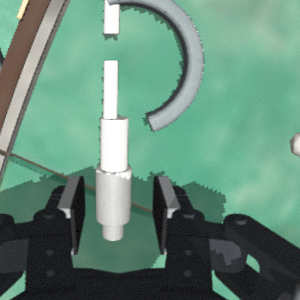

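Thimble is between the pads, centred at (114,195) of the crop, pads at (72,215) and (163,215). Close and lift slightly.

```bash
python3 -m handwheel '[{"dx":0,"dy":0,"dz":0,"rx":0,"ry":0,"rz":0,"claw":0},{"dx":0,"dy":0,"dz":0,"rx":0,"ry":0,"rz":0,"claw":0},{"dx":0,"dy":0,"dz":0,"rx":0,"ry":0,"rz":0,"claw":0},{"dx":0,"dy":0,"dz":0,"rx":0,"ry":0,"rz":0,"claw":0},{"dx":0,"dy":0,"dz":0,"rx":0,"ry":0,"rz":0,"claw":0},{"dx":0,"dy":0,"dz":0,"rx":0,"ry":0,"rz":0,"claw":0}]' 60
python3 -m handwheel '[{"dx":0,"dy":0,"dz":-0.03,"rx":0,"ry":0,"rz":0,"claw":0},{"dx":0,"dy":0,"dz":-0.1,"rx":0,"ry":0,"rz":0,"claw":0},{"dx":0,"dy":0,"dz":-0.2,"rx":0,"ry":0,"rz":0,"claw":0},{"dx":0,"dy":0,"dz":-0.33,"rx":0,"ry":0,"rz":0,"claw":0},{"dx":0,"dy":0,"dz":-0.46,"rx":0,"ry":0,"rz":0,"claw":0},{"dx":0,"dy":0,"dz":-0.55,"rx":0,"ry":0,"rz":0,"claw":0},{"dx":0,"dy":0,"dz":-0.55,"rx":0,"ry":0,"rz":0,"claw":0}]'
python3 - <<'E'
from h import *
p,R=cur();np.savez('w7.npz',p=p,q=R.as_quat())
w=get_image('wrist');cv2.imwrite('pics/w7.png',w);cv2.imwrite('pics/t7.png',get_image('top'));cv2.imwrite('pics/s7.png',get_image('scene'))
print(p,get_obs()['wrist_force'],get_obs()['wrist_torque'])
# orange mask of case in the wrist and top view
t=cv2.imread('pics/t7.png')
for n,i in(('w',w),('t',t)):
    h=cv2.cvtColor(i,cv2.COLOR_BGR2HSV);m=cv2.inRange(h,(8,110,60),(20,255,255))
    cs=sorted(cv2.findContours(m,0,2)[0],key=cv2.contourArea)[-3:]
    print(n,[(cv2.contourArea(c),cv2.boundingRect(c)) for c in cs])
# micrometer in wrist: white column
m=cv2.inRange(cv2.cvtColor(w[0:300,250:420],cv2.COLOR_BGR2HSV),(0,0,150),(180,60,255))
for y in range(60,300,12):
    xs=np.nonzero(m[y])[0]
    print(y,xs.min()+250 if len(xs) else 0,xs.max()+250 if len(xs) else 0,len(xs),end=' | ')
E
```

```text
t: 6.08
tcp_pos: [0.4455, -0.1236, 0.0786]
eef_rot: [0.002, 0.824, 0.566, 0.001]
wrist_force: [-2.5, -1.1, 7.4]
opening: 0.169
finger_force: 60.1
t: 6.67
tcp_pos: [0.4479, -0.1241, 0.2491]
eef_rot: [0.007, 0.824, 0.566, 0.004]
wrist_force: [1.0, -0.0, -0.9]
opening: 0.17
finger_force: 59.2
[ 0.44793647 -0.12412095  0.24911725] [-0.86541865 -0.09996038 -2.78468782] [-0.02271257  0.03581499 -0.01570281]
w [(0.0, (16, 343, 1, 1)), (188.5, (421, 312, 19, 21)), (557.5, (295, 302, 47, 31))]
t [(370.0, (504, 126, 29, 35)), (4356.0, (522, 65, 118, 91)), (5035.0, (320, 175, 82, 92))]
60 294 383 56 | 72 275 402 52 | 84 268 394 51 | 96 278 397 17 | 108 273 419 25 | 120 268 419 37 | 132 262 419 41 | 144 258 419 40 | 156 253 403 45 | 168 250 412 49 | 180 304 419 61 | 192 304 419 40 | 204 304 331 28 | 216 305 330 26 | 228 306 335 28 | 240 304 334 31 | 252 305 332 28 | 264 305 332 28 | 276 294 343 32 | 288 310 333 22 |
```

Run:
```python
from h import *
print(get_obs()['q'])
C[:]=[.4076,-.3635,0]
Rt=toolR(np.array([0,0,-1.]),-cy)
rows(W(-.09,-.09,.33),Rt);print(W(-.09,-.09,.33))
rows(W(-.037,.0055,.33),Rt)
```

```text
[-3.63518011e-01  6.20461283e-02  2.06454400e+00 -1.56977345e-03
  1.01429524e+00  4.47347634e-03]
d [-0.85   0.598 -0.292] r [ 0.     0.001 -0.414]
[ 0.519128 -0.424826  0.33    ]
d [-0.902  0.237 -0.293] r [ 0.     0.001 -0.414]
```

```bash
python3 -m handwheel '[{"dx":-0.03,"dy":0.02,"dz":-0.1,"rx":0,"ry":0,"rz":-0.03,"claw":0},{"dx":-0.1,"dy":0.07,"dz":-0.2,"rx":0,"ry":0,"rz":-0.08,"claw":0},{"dx":-0.2,"dy":0.14,"dz":-0.29,"rx":0,"ry":0,"rz":-0.14,"claw":0},{"dx":-0.3,"dy":0.21,"dz":-0.29,"rx":0,"ry":0,"rz":-0.2,"claw":0},{"dx":-0.4,"dy":0.28,"dz":-0.29,"rx":0,"ry":0,"rz":-0.26,"claw":0},{"dx":-0.5,"dy":0.35,"dz":-0.29,"rx":0,"ry":0,"rz":-0.32,"claw":0},{"dx":-0.6,"dy":0.42,"dz":-0.29,"rx":0,"ry":0,"rz":-0.38,"claw":0},{"dx":-0.7,"dy":0.49,"dz":-0.29,"rx":0,"ry":0,"rz":-0.41,"claw":0},{"dx":-0.78,"dy":0.55,"dz":-0.29,"rx":0,"ry":0,"rz":-0.414,"claw":0},{"dx":-0.83,"dy":0.585,"dz":-0.29,"rx":0,"ry":0,"rz":-0.414,"claw":0},{"dx":-0.85,"dy":0.6,"dz":-0.29,"rx":0,"ry":0,"rz":-0.414,"claw":0},{"dx":-0.85,"dy":0.6,"dz":-0.29,"rx":0,"ry":0,"rz":-0.414,"claw":0}]'
python3 - <<'E'
from h import *
p,R=cur();np.savez('w8.npz',p=p,q=R.as_quat());print(p,R.as_matrix().round(3))
w=get_image('wrist');cv2.imwrite('pics/w8.png',w)
cv2.imwrite('pics/w8b.png',cv2.resize(w[0:300,120:520],(800,600),interpolation=cv2.INTER_CUBIC))
E
```

```text
t: 7.82
tcp_pos: [0.5197, -0.4261, 0.326]
eef_rot: [-0.002, 0.601, 0.799, -0.0]
wrist_force: [-0.3, 0.2, -1.9]
opening: 0.172
finger_force: 59.2
[ 0.51971583 -0.42605486  0.32597697] [[-0.278  0.961 -0.003]
 [ 0.961  0.278  0.002]
 [ 0.003 -0.002 -1.   ]]
```

View pics/w8b.png

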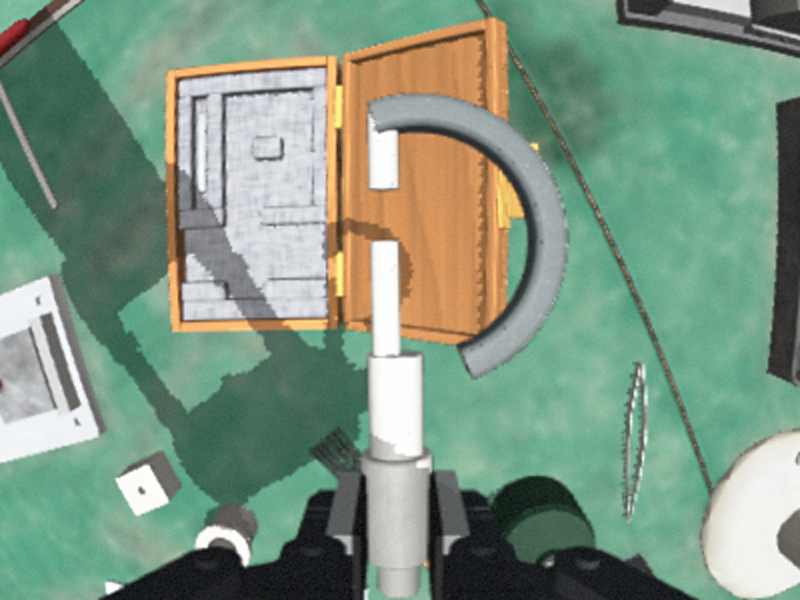

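The wrist view shows the open case at crop (168..339, 57..331), with the lid leaning back on the right. The recess is empty with its bow pocket up and right. The micrometer is held straight (thimble (398,510)), and the bush and block are undisturbed. Now fit the case rim.

Run:
```python
from h import *
z=np.load('w8.npz');p=z['p'];R=Ro.from_quat(z['q'])
w=cv2.imread('pics/w8.png');h=cv2.cvtColor(w,cv2.COLOR_BGR2HSV)
m=cv2.inRange(h,(6,90,50),(22,255,255));m[:, :195]=0;m[:,289:]=0;m[180:]=0
def fit(uv):
    P=wonz(uv,p,R,.030)[:,:2]
    for _ in range(3):
        vx,vy,x,y=cv2.fitLine(P.astype(np.float32)*1000,cv2.DIST_HUBER,0,.1,.1)[:,0]
        r=np.abs((P[:,0]*1000-x)*vy-(P[:,1]*1000-y)*vx);P=P[r<2]
    return np.array([vx,vy]),np.array([x,y])/1000,len(P)
L=[(np.nonzero(m[r])[0][0],r) for r in range(50,155) if m[r].any()]
T=[(c,np.nonzero(m[:,c])[0][0]) for c in range(215,283)]
B=[(c,np.nonzero(m[:,c])[0][-1]+1) for c in range(215,283)]
S={k:fit(v) for k,v in dict(L=L,T=T,B=B).items()}
for k,(v,q,n) in S.items(): print(k,np.degrees(np.arctan2(v[1],v[0])),q,n)
def X(a,b):
    t=np.linalg.solve(np.c_[a[0],-b[0]],b[1]-a[1]);return a[1]+t[0]*a[0]
tl,bl=X(S['T'],S['L']),X(S['B'],S['L']);print(tl,bl,'len',np.linalg.norm(tl-bl))
d=(tl-bl);ang=np.arctan2(d[1],d[0]);print('ang',np.degrees(ang))
ex=d/np.linalg.norm(d);ey=np.array([-ex[1],ex[0]])
print('centre',(tl+bl)/2-ey*.053)
rc=wonz([[288,28.5],[289.5,164]],p,R,.030)[:,:2];print('back edge case y',(rc-(tl+bl)/2)@ey+.053)
Q=wonz([[319.5,227.5],[319,284],[319,298],[312,121]],p,R,p[2]-.0696);print('mic in tool',R.inv().apply(Q-p).round(4))
```

```text
L -73.86506 [ 0.35709864 -0.37163717] 105
T 16.80169 [ 0.39231873 -0.28207034] 68
B 15.833848 [ 0.4365573 -0.4414052] 68
[ 0.33609834 -0.2990461 ] [ 0.3817768 -0.4569415] len 0.16436993
ang 106.134926
centre [ 0.40984988 -0.36326507]
back edge case y [-0.05176004 -0.05276152]
mic in tool [[ 0.0132  0.0004  0.0696]
 [-0.0183  0.0001  0.0696]
 [-0.0271  0.0001  0.0695]
 [ 0.0634 -0.003   0.0698]]
```

Run:
```python
from h import *
z=np.load('w8.npz');p=z['p'];R=Ro.from_quat(z['q'])
w=cv2.imread('pics/w8.png');h=cv2.cvtColor(w,cv2.COLOR_BGR2HSV)
m=cv2.inRange(h,(0,0,120),(180,50,255))
out=[]
for r in list(range(68,93,4))+list(range(124,174,6))+list(range(182,222,6))+list(range(234,270,6)):
    xs=np.nonzero(m[r,298:342])[0]+298
    a,b=xs.min(),xs.max()+1
    Q=R.inv().apply(wonz([[a,r],[b,r]],p,R,p[2]-.0696)-p)*1000
    out.append((r,int(a),int(b),Q[:,0].mean().round(1),Q[:,1].mean().round(2),np.ptp(Q[:,1]).round(1)))
for o in out: print(*o)
```

```text
68 304 319 87.4 -3.21 6.6
72 304 319 85.6 -3.21 6.6
76 304 319 83.8 -3.21 6.6
80 304 319 81.9 -3.21 6.6
84 304 319 80.1 -3.21 6.6
88 304 319 78.3 -3.21 6.6
92 305 319 76.5 -2.99 6.2
124 305 319 62.1 -3.02 6.2
130 306 319 59.4 -2.8 5.8
136 306 320 56.6 -2.58 6.3
142 306 320 53.9 -2.59 6.3
148 306 320 51.2 -2.6 6.3
154 306 320 48.5 -2.61 6.3
160 306 320 45.7 -2.62 6.3
166 305 320 43.0 -2.85 6.8
172 306 320 40.2 -2.64 6.4
182 304 332 35.5 -0.36 12.9
188 304 332 32.7 -0.36 12.9
194 304 332 29.8 -0.36 13.0
200 304 332 26.9 -0.36 13.1
206 304 332 24.0 -0.36 13.2
212 305 332 21.0 -0.13 12.8
218 305 332 18.0 -0.13 12.8
234 301 337 9.8 0.11 17.4
240 303 334 6.7 -0.13 15.1
246 304 334 3.5 0.12 14.7
252 304 334 0.2 0.12 14.8
258 304 334 -3.1 0.12 15.0
264 304 333 -6.5 -0.13 14.6
```

```bash
cat >> h.py <<'E'
setcase((.4095,-.3632),np.radians(106.13))
E
python3 - <<'E'
from h import *
z=np.load('w8.npz');p=z['p'];R=Ro.from_quat(z['q'])
for t in(2.1,2.3,2.42):
    f=t+.0733;print(t,(wproj([W(0,-.0545+.1228*np.cos(f),.0305+.1228*np.sin(f))],p,R)-[120,0])*2)
Rt=toolR(np.array([0,0,-1.]),-cy)*Ro.from_euler('z',.7,degrees=True)
for h in(.326,.16,.115,.0915): rows(W(-.0366,.0055,h),Rt)
E
```

```text
2.1 [[482.73480393 174.92277244]]
2.3 [[519.02700339 179.64514357]]
2.42 [[534.37843737 182.49801125]]
d [ 0.177 -0.314  0.003] r [-0.001 -0.002  0.008]
d [ 0.175 -0.313  0.556] r [-0.001 -0.002  0.008]
d [ 0.175 -0.313  0.706] r [-0.001 -0.002  0.008]
d [ 0.175 -0.313  0.785] r [-0.001 -0.002  0.008]
```

```bash
python3 -m handwheel '[{"dx":0.05,"dy":-0.08,"dz":0,"rx":0,"ry":0,"rz":0,"claw":0},{"dx":0.11,"dy":-0.18,"dz":0,"rx":0,"ry":0,"rz":0.008,"claw":0},{"dx":0.16,"dy":-0.27,"dz":0.03,"rx":0,"ry":0,"rz":0.008,"claw":0},{"dx":0.176,"dy":-0.313,"dz":0.12,"rx":0,"ry":0,"rz":0.008,"claw":0},{"dx":0.176,"dy":-0.313,"dz":0.23,"rx":0,"ry":0,"rz":0.008,"claw":0},{"dx":0.176,"dy":-0.313,"dz":0.34,"rx":0,"ry":0,"rz":0.008,"claw":0},{"dx":0.176,"dy":-0.313,"dz":0.45,"rx":0,"ry":0,"rz":0.008,"claw":0},{"dx":0.176,"dy":-0.313,"dz":0.53,"rx":0,"ry":0,"rz":0.008,"claw":0},{"dx":0.176,"dy":-0.313,"dz":0.556,"rx":0,"ry":0,"rz":0.008,"claw":0},{"dx":0.176,"dy":-0.313,"dz":0.556,"rx":0,"ry":0,"rz":0.008,"claw":0},{"dx":0.176,"dy":-0.313,"dz":0.556,"rx":0,"ry":0,"rz":0.008,"claw":0}]'
python3 - <<'E'
from h import *
p,R=cur();np.savez('w9.npz',p=p,q=R.as_quat());w=get_image('wrist');cv2.imwrite('pics/w9.png',w)
print(p,R.as_matrix().round(3),get_obs()['wrist_force'])
e=p-C;print('case',e@cx,e@cy)
Rt=toolR(np.array([0,0,-1.]),-cy)*Ro.from_euler('z',.7,degrees=True)
for h in(.115,.105,.098,.0915): rows(W(-.0366,.0055,h),Rt)
# front (left) rim inner/outer edge and +x rim in this closer view
h=cv2.cvtColor(w,cv2.COLOR_BGR2HSV);m=cv2.inRange(h,(6,90,50),(22,255,255))
m=cv2.morphologyEx(m,cv2.MORPH_OPEN,np.ones((2,2)))
for r in(60,90,120,150,180):
    xs=np.nonzero(m[r,:300])[0]
    if len(xs): Q=wonz([[xs[0],r]],p,R,.03)[0]-C;print('L',r,xs[0],xs[-1],'y',Q@cy)
for c in(230,250,270,290,310,330):
    ys=np.nonzero(m[:120,c])[0]
    if len(ys): Q=wonz([[c,ys[0]]],p,R,.03)[0]-C;print('T',c,ys[0],ys[-1],'x',Q@cx)
E
```

```text
t: 8.78
tcp_pos: [0.4161, -0.4003, 0.1631]
eef_rot: [0.001, 0.605, 0.796, -0.0]
wrist_force: [0.2, 1.1, 0.2]
opening: 0.167
finger_force: 59.3
[ 0.41609462 -0.40032191  0.16312553] [[-0.268  0.963  0.001]
 [ 0.963  0.268 -0.001]
 [-0.001  0.    -1.   ]] [ 1.28163642  0.16195871 -2.38802305]
case -0.03749266412537763 0.003978107290666944
d [ 0.007 -0.007  0.164] r [0.001 0.003 0.001]
d [ 0.008 -0.007  0.198] r [0.001 0.003 0.001]
d [ 0.008 -0.007  0.221] r [0.001 0.003 0.001]
d [ 0.008 -0.007  0.243] r [0.001 0.003 0.001]
L 60 242 251 y 0.05302150671760058
L 90 243 252 y 0.052564572010608844
L 120 244 252 y 0.05241905791388203
L 150 245 254 y 0.052580206132415146
L 180 247 255 y 0.05235306829500642
T 250 38 119 x 0.08219387037157931
T 270 36 45 x 0.08257746962349649
T 290 35 44 x 0.08256286354545395
T 310 34 43 x 0.08285339640324162
T 330 34 43 x 0.08274675630622001
```

```bash
python3 -m handwheel '[{"dx":0.008,"dy":-0.007,"dz":0.06,"rx":0,"ry":0,"rz":0.001,"claw":0},{"dx":0.008,"dy":-0.007,"dz":0.12,"rx":0,"ry":0,"rz":0.001,"claw":0},{"dx":0.008,"dy":-0.007,"dz":0.164,"rx":0,"ry":0,"rz":0.001,"claw":0},{"dx":0.008,"dy":-0.007,"dz":0.19,"rx":0,"ry":0,"rz":0.001,"claw":0},{"dx":0.008,"dy":-0.007,"dz":0.198,"rx":0,"ry":0,"rz":0.001,"claw":0},{"dx":0.008,"dy":-0.007,"dz":0.204,"rx":0,"ry":0,"rz":0.001,"claw":0},{"dx":0.008,"dy":-0.007,"dz":0.21,"rx":0,"ry":0,"rz":0.001,"claw":0},{"dx":0.008,"dy":-0.007,"dz":0.21,"rx":0,"ry":0,"rz":0.001,"claw":0}]'
python3 - <<'E'
from h import *
p,R=cur();e=p-C;print('case',e@cx,e@cy,p[2],get_obs()['wrist_force'],R.as_matrix()[:,2])
Rt=toolR(np.array([0,0,-1.]),-cy)*Ro.from_euler('z',.7,degrees=True)
for h in(.096,.0935,.0915): rows(W(-.0366,.0055,h),Rt)
E
```

```text
t: 9.5
tcp_pos: [0.4136, -0.3999, 0.1002]
eef_rot: [0.001, 0.606, 0.796, -0.001]
wrist_force: [-0.1, 0.7, -1.7]
opening: 0.169
finger_force: 59.3
case -0.0363904133041607 0.006252810155380151 0.1001929006880215 [-0.14716453  0.66969476 -1.69806123] [ 0.00162922 -0.00252585 -0.99999548]
d [-0.001  0.003  0.014] r [ 0.001  0.002 -0.   ]
d [-0.001  0.002  0.022] r [ 0.001  0.002 -0.   ]
d [-0.001  0.002  0.029] r [ 0.001  0.002 -0.   ]
```

No contact and the underside is already below the insert surface. Lower the rest.

```bash
python3 -m handwheel '[{"dx":0,"dy":0.002,"dz":0.008,"rx":0,"ry":0,"rz":0,"claw":0},{"dx":0,"dy":0.002,"dz":0.015,"rx":0,"ry":0,"rz":0,"claw":0},{"dx":0,"dy":0.002,"dz":0.02,"rx":0,"ry":0,"rz":0,"claw":0},{"dx":0,"dy":0.002,"dz":0.025,"rx":0,"ry":0,"rz":0,"claw":0},{"dx":0,"dy":0.002,"dz":0.028,"rx":0,"ry":0,"rz":0,"claw":0},{"dx":0,"dy":0.002,"dz":0.028,"rx":0,"ry":0,"rz":0,"claw":0}]'
python3 - <<'E'
from h import *
p,R=cur();e=p-C;print('case',e@cx,e@cy,p[2],get_obs()['wrist_force'],R.as_matrix()[:,2])
E
```

```text
t: 10.0
tcp_pos: [0.4137, -0.3993, 0.0911]
eef_rot: [0.001, 0.606, 0.795, -0.0]
wrist_force: [0.3, -0.1, -0.6]
opening: 0.173
finger_force: 59.4
case -0.0358056603270714 0.005959724874844761 0.09108727156790214 [ 0.25256628 -0.09649038 -0.6490114 ] [ 6.40817093e-04 -1.41335230e-03 -9.99998796e-01]
```

```bash
python3 -m handwheel '[{"dx":0,"dy":0,"dz":0.004,"rx":0,"ry":0,"rz":0,"claw":0},{"dx":0,"dy":0,"dz":0.004,"rx":0,"ry":0,"rz":0,"claw":0},{"dx":0,"dy":0,"dz":0.004,"rx":0,"ry":0,"rz":0,"claw":0.2},{"dx":0,"dy":0,"dz":0.004,"rx":0,"ry":0,"rz":0,"claw":0.24},{"dx":0,"dy":0,"dz":0,"rx":0,"ry":0,"rz":0,"claw":0.3},{"dx":0,"dy":0,"dz":0,"rx":0,"ry":0,"rz":0,"claw":0.36},{"dx":0,"dy":0,"dz":0,"rx":0,"ry":0,"rz":0,"claw":0.4},{"dx":0,"dy":0,"dz":0,"rx":0,"ry":0,"rz":0,"claw":0.4}]'
python3 -m handwheel '[{"dx":0,"dy":0,"dz":-0.05,"rx":0,"ry":0,"rz":0,"claw":0.4},{"dx":0,"dy":0,"dz":-0.15,"rx":0,"ry":0,"rz":0,"claw":0.4},{"dx":0,"dy":0,"dz":-0.27,"rx":0,"ry":0,"rz":0,"claw":0.4},{"dx":0,"dy":0,"dz":-0.4,"rx":0,"ry":0,"rz":0,"claw":0.4},{"dx":-0.1,"dy":0,"dz":-0.52,"rx":0,"ry":0,"rz":0,"claw":0.4},{"dx":-0.2,"dy":0,"dz":-0.6,"rx":0,"ry":0,"rz":0,"claw":0.4},{"dx":-0.2,"dy":0,"dz":-0.6,"rx":0,"ry":0,"rz":0,"claw":0.4},{"dx":-0.2,"dy":0,"dz":-0.6,"rx":0,"ry":0,"rz":0,"claw":0.4}]'
python3 - <<'E'
from h import *
p,R=cur();np.savez('wa.npz',p=p,q=R.as_quat());w=get_image('wrist');cv2.imwrite('pics/wa.png',w)
h=cv2.cvtColor(w,cv2.COLOR_BGR2HSV);m=cv2.inRange(h,(0,0,200),(180,30,255))
print(p)
def pr(x,y,z): return wproj([W(x,y-.010,z+.012)],p,R)[0].round(1)
print('expected ratchet end',pr(-.061,.0155,.009),'thimble',pr(-.05,.0155,.009),pr(-.024,.0155,.009),pr(-.037,.0155-.00875,.009),pr(-.037,.0155+.00875,.009),'bow back',pr(.03,-.024,.009))
e=R.inv()
for r in range(40,260,6):
    xs=np.nonzero(m[r,240:340])[0]+240
    if len(xs):
        Q=wonz([[xs.min(),r],[xs.max()+1,r]],p,R,.021)-C
        print(r,xs.min(),xs.max(),len(xs),'x',(Q@cx).mean().round(4),'y',(Q@cy).round(4))
E
```

```text
t: 10.67
tcp_pos: [0.4138, -0.3994, 0.0913]
eef_rot: [0.001, 0.606, 0.796, -0.0]
wrist_force: [-0.5, -0.4, 0.3]
opening: 0.402
finger_force: 0.0
t: 11.33
tcp_pos: [0.4307, -0.4594, 0.2746]
eef_rot: [0.004, 0.606, 0.795, -0.001]
wrist_force: [-0.5, -0.2, -0.5]
opening: 0.403
finger_force: 0.0
[ 0.43074193 -0.45943441  0.27458831]
expected ratchet end [318.  140.9] thimble [317.8 130.4] [317.5 105.5] [326.1 117.8] [309.2 118.1] bow back [355.2  54.5]
40 277 334 47 x 0.0464 y [ 0.0462 -0.0135]
46 276 339 45 x 0.0398 y [ 0.0473 -0.0185]
52 282 339 47 x 0.0331 y [ 0.0411 -0.0184]
58 277 338 47 x 0.0267 y [ 0.0464 -0.0173]
64 276 339 54 x 0.0203 y [ 0.0475 -0.0182]
70 277 339 52 x 0.0139 y [ 0.0465 -0.0181]
76 277 336 50 x 0.0075 y [ 0.0466 -0.0149]
82 277 329 44 x 0.0011 y [ 0.0467 -0.0077]
88 277 339 41 x -0.0052 y [ 0.0468 -0.0178]
94 277 339 55 x -0.0115 y [ 0.047  -0.0178]
100 305 325 18 x -0.0182 y [ 0.0182 -0.0033]
106 278 339 59 x -0.0241 y [ 0.0462 -0.0177]
112 279 339 59 x -0.0304 y [ 0.0453 -0.0176]
118 279 339 59 x -0.0366 y [ 0.0455 -0.0176]
124 279 339 58 x -0.0429 y [ 0.0457 -0.0175]
130 280 339 53 x -0.0492 y [ 0.0448 -0.0175]
136 279 339 55 x -0.0555 y [ 0.046  -0.0175]
142 279 339 52 x -0.0618 y [ 0.0463 -0.0174]
148 279 339 61 x -0.0681 y [ 0.0465 -0.0174]
154 279 339 59 x -0.0745 y [ 0.0467 -0.0174]
256 248 249 2 x -0.1923 y [0.0898 0.0874]
```

Run:
```python
import cv2,numpy as np
g=cv2.cvtColor(cv2.imread('pics/wa.png'),cv2.COLOR_BGR2GRAY).astype(int)
print('across thimble cols 296-342',g[114:123,296:343].mean(0).astype(int))
print('across sleeve',g[90:99,296:343].mean(0).astype(int))
print('across spindle',g[70:80,296:343].mean(0).astype(int))
print('along axis rows 30-150 (cols 315-320)',g[30:151,315:321].mean(1).astype(int))
print('bow row 54 cols 300-375',g[52:57,300:376].mean(0).astype(int))
```

```text
across thimble cols 296-342 [215 213 216 220 217 211 215 217 220 219 217 211 172 172 210 236 247 251
 253 254 254 253 254 254 254 253 251 247 237 207 193 209 215 213 210 208
 207 208 210 208 210 213 215 218 209 202 205]
across sleeve [218 216 212 214 207 201 196 172 152 207 210 211 217 208 177 174 232 248
 252 253 254 253 253 254 253 248 233 219 209 186 150 129 177 200 204 205
 205 208 207 201 195 200 211 204 198 193 201]
across spindle [212 205 202 205 210 213 208 181 152 213 220 219 216 213 196 151 220 253
 254 254 253 240 186 198 206 207 206 206 212 218 219 212 207 208 209 211
 209 204 210 202 202 200 192 183 175 160 150]
along axis rows 30-150 (cols 315-320) [169 162 130  90 127 168 191 218 225 226 231 232 229 229 228 217 177 185
 204 204 210 213 210 217 214 209 209 208 209 221 224 226 232 231 226 221
 223 226 224 224 223 222 219 220 220 231 228 221 222 224 227 251 254 253
 253 253 253 253 253 253 253 253 253 253 253 253 253 253 253 253 253 253
 253 253 251 253 254 252 253 253 253 254 254 254 254 254 253 254 254 254
 254 254 254 253 253 254 254 253 254 254 254 243 247 252 251 253 253 253
 253 253 249 219 197 122 170 200 208 210 216 218 218]
bow row 54 cols 300-375 [211 207 192 135 195 222 221 216 212 214 218 210 215 221 224 219 213 213
 212 211 203 173 147 176 201 198 200 209 212 209 212 214 220 222 222 220
 222 221 215 187 206 222 224 221 203 155  95  68 124 160 170 167 166 157
 146 142 149  96 110 177 211 215 212 205 199 205 184  94 143 194 202 202
 202 175  95  86]
```

Thimble cols 309–326 (expected 309–326), ratchet end row 142 (141 expected) and bow back col 356 (355) all agree with the seated pose. Next, plan the lid closing from behind.

```bash
cat > plan.py <<'E'
from h import *
L=.080
def tp(y,z,a):
    a=np.radians(a);Rt=toolR(-cy*np.cos(a)+np.array([0,0,-np.sin(a)]),-cx)
    return W(-.004,y,z)-Rt.apply([0,0,L]),Rt
def close(th,push=0.):
    al=max(45,min(100,th-8));a=np.radians(al);f=np.radians(th)+.0733
    E=np.array([-.0545+.1228*np.cos(f),.0305+.1228*np.sin(f)])
    d=np.array([-np.cos(a),-np.sin(a)]);n=np.array([np.sin(a),-np.cos(a)])
    t=E-n*.0135+.010*d;return tp(t[0],t[1],al)
E
python3 - <<'E'
from plan import *
print(get_obs()['q'])
h=tp(-.19,.17,100);print('hover',h[0]);rows(*h)
rows(W(-.02,-.10,.33),h[1])
ref=h;print('down');rows(*tp(-.185,.092,100),ref=ref)
ths=[139]+list(range(133,40,-6))
for i,t in enumerate(ths):
    print(t,end=' ');rows(*close(t),ref=ref)
    if t in(109,): ref=close(t);print('--')
E
```

```text
[-8.85884508e-01  3.41810216e-01  1.65732208e+00 -2.02077480e-04
  1.14010051e+00 -1.15395291e+00]
hover [ 0.60647668 -0.31039777  0.24878462]
d [0.316 0.698 0.076] r [ 0.088 -0.087  0.989]
d [ 0.257  0.353 -0.194] r [ 0.088 -0.087  0.989]
down
d [ 0.029 -0.     0.259] r [0. 0. 0.]
139 d [-0.039  0.     0.271] r [0. 0. 0.]
133 d [-0.072  0.     0.244] r [0. 0. 0.]
127 d [-0.107  0.     0.22 ] r [0. 0. 0.]
121 d [-0.145  0.     0.199] r [0. 0. 0.]
115 d [-0.184  0.     0.183] r [0. 0. 0.]
109 d [-0.226 -0.     0.171] r [0. 0. 0.]
--
103 d [-0.063  0.    -0.011] r [0.    0.056 0.   ]
97 d [-0.13   0.    -0.015] r [-0.     0.122  0.   ]
91 d [-0.198  0.    -0.012] r [-0.     0.189 -0.   ]
85 d [-0.265  0.    -0.003] r [-0.     0.256 -0.   ]
79 d [-0.331  0.     0.014] r [-0.     0.322  0.   ]
73 d [-0.394  0.     0.038] r [-0.     0.389  0.   ]
67 d [-0.455 -0.     0.068] r [-0.     0.456 -0.   ]
61 d [-0.512  0.     0.104] r [-0.     0.522  0.   ]
55 d [-0.565  0.     0.146] r [-0.     0.589  0.   ]
49 d [-0.602  0.     0.181] r [-0.     0.611  0.   ]
43 d [-0.63   0.     0.214] r [-0.     0.611  0.   ]
```

```bash
python3 -m handwheel '[{"dx":0.05,"dy":0.1,"dz":-0.15,"rx":0.01,"ry":-0.01,"rz":0.08,"claw":0},{"dx":0.15,"dy":0.25,"dz":-0.2,"rx":0.088,"ry":-0.087,"rz":0.989,"claw":0},{"dx":0.25,"dy":0.35,"dz":-0.2,"rx":0.088,"ry":-0.087,"rz":0.989,"claw":0},{"dx":0.28,"dy":0.45,"dz":-0.2,"rx":0.088,"ry":-0.087,"rz":0.989,"claw":0},{"dx":0.3,"dy":0.55,"dz":-0.2,"rx":0.088,"ry":-0.087,"rz":0.989,"claw":0},{"dx":0.316,"dy":0.65,"dz":-0.2,"rx":0.088,"ry":-0.087,"rz":0.989,"claw":0},{"dx":0.316,"dy":0.698,"dz":-0.2,"rx":0.088,"ry":-0.087,"rz":0.989,"claw":0},{"dx":0.316,"dy":0.698,"dz":-0.1,"rx":0.088,"ry":-0.087,"rz":0.989,"claw":0},{"dx":0.316,"dy":0.698,"dz":0,"rx":0.088,"ry":-0.087,"rz":0.989,"claw":0},{"dx":0.316,"dy":0.698,"dz":0.076,"rx":0.088,"ry":-0.087,"rz":0.989,"claw":0},{"dx":0.316,"dy":0.698,"dz":0.076,"rx":0.088,"ry":-0.087,"rz":0.989,"claw":0},{"dx":0.316,"dy":0.698,"dz":0.076,"rx":0.088,"ry":-0.087,"rz":0.989,"claw":0}]' 20
python3 - <<'E'
from plan import *
p,R=cur();cv2.imwrite('pics/wb.png',get_image('wrist'));h=tp(-.19,.17,100)
rows(*h)
w=cv2.imread('pics/wb.png');m=cv2.inRange(cv2.cvtColor(w,cv2.COLOR_BGR2HSV),(21,140,100),(35,255,255))
n,_,s,c=cv2.connectedComponentsWithStats(m);print([(s[i].tolist(),c[i].round(0).tolist()) for i in range(1,n) if s[i,4]>40])
for t in(2.3,2.42):
    f=t+.0733;print(wproj([W(0,-.0545+.1228*np.cos(f),.0305+.1228*np.sin(f))],p,R))
E
```

```text
t: 12.38
tcp_pos: [0.6029, -0.3069, 0.2417]
eef_rot: [0.008, 0.978, 0.187, -0.087]
wrist_force: [-0.6, 0.2, 0.1]
opening: -0.001
finger_force: 0.0
d [ 0.001  0.012 -0.019] r [ 0.001 -0.     0.059]
[]
[[312.27235629 260.44177756]]
[[313.86670662 241.29122164]]
```

```bash
python3 -m handwheel '[{"dx":0,"dy":0.012,"dz":-0.019,"rx":0,"ry":0,"rz":0.059,"claw":0},{"dx":0,"dy":0.012,"dz":-0.019,"rx":0,"ry":0,"rz":0.059,"claw":0}]'
python3 - <<'E'
from plan import *
ref=cur()
for y,z,a in((-.185,.13,100),(-.185,.094,100)): rows(*tp(y,z,a),ref=ref)
for t in(139,133,127,121,115,109): print(t,end=' ');rows(*close(t),ref=ref)
E
```

```text
t: 12.6
tcp_pos: [0.6078, -0.3122, 0.2524]
eef_rot: [0.015, 0.986, 0.145, -0.083]
wrist_force: [-0.1, -0.6, 0.3]
opening: 0.001
finger_force: 0.0
d [ 0.005 -0.008  0.147] r [ 0.004 -0.004  0.006]
d [ 0.025 -0.008  0.265] r [ 0.004 -0.004  0.006]
139 d [-0.041 -0.009  0.283] r [ 0.004 -0.004  0.006]
133 d [-0.074 -0.009  0.256] r [ 0.004 -0.004  0.006]
127 d [-0.109 -0.009  0.231] r [ 0.004 -0.004  0.006]
121 d [-0.147 -0.01   0.211] r [ 0.004 -0.004  0.006]
115 d [-0.186 -0.01   0.194] r [ 0.004 -0.004  0.006]
109 d [-0.227 -0.01   0.182] r [ 0.004 -0.004  0.006]
```

```bash
python3 -m handwheel '[{"dx":0.005,"dy":-0.008,"dz":0.147,"rx":0,"ry":0,"rz":0.006,"claw":0},{"dx":0.025,"dy":-0.008,"dz":0.265,"rx":0,"ry":0,"rz":0.006,"claw":0},{"dx":0.02,"dy":-0.008,"dz":0.283,"rx":0,"ry":0,"rz":0.006,"claw":0},{"dx":-0.02,"dy":-0.008,"dz":0.283,"rx":0,"ry":0,"rz":0.006,"claw":0},{"dx":-0.041,"dy":-0.009,"dz":0.283,"rx":0,"ry":0,"rz":0.006,"claw":0},{"dx":-0.074,"dy":-0.009,"dz":0.256,"rx":0,"ry":0,"rz":0.006,"claw":0},{"dx":-0.109,"dy":-0.009,"dz":0.231,"rx":0,"ry":0,"rz":0.006,"claw":0},{"dx":-0.147,"dy":-0.01,"dz":0.211,"rx":0,"ry":0,"rz":0.006,"claw":0},{"dx":-0.186,"dy":-0.01,"dz":0.194,"rx":0,"ry":0,"rz":0.006,"claw":0},{"dx":-0.227,"dy":-0.01,"dz":0.182,"rx":0,"ry":0,"rz":0.006,"claw":0}]'
python3 - <<'E'
from plan import *
ref=cur();print(get_obs()['wrist_force'])
s=get_image('scene');cv2.imwrite('pics/s9.png',s);cv2.imwrite('pics/wc.png',get_image('wrist'))
m=cv2.inRange(cv2.cvtColor(s,cv2.COLOR_BGR2HSV),(8,110,60),(20,255,255));m[:100]=0;m[290:]=0;m[:,:260]=0;m[:,420:]=0
ys,xs=np.nonzero(m);print('orange top row',ys.min(),'cols at top',xs[ys<ys.min()+3].min(),xs[ys<ys.min()+3].max())
for t in(105,110,120,139):
    a=np.radians(t)+np.arctan2(12.5,108);r=.1087;print(t,proj('scene',[W(x,-.0545+r*np.cos(a),.0305+r*np.sin(a)) for x in(-.083,.083)]).round(0).tolist())
for t in range(103,40,-6): print(t,end=' ');rows(*close(t),ref=ref)
E
```

```text
t: 13.43
tcp_pos: [0.5345, -0.333, 0.2145]
eef_rot: [0.017, 0.987, 0.139, -0.08]
wrist_force: [0.2, 0.3, 0.8]
opening: -0.0
finger_force: 0.0
[0.20464116 0.33172874 0.81132914]
orange top row 100 cols at top 323 323
105 [[377.0, 192.0], [319.0, 184.0]]
110 [[378.0, 192.0], [320.0, 184.0]]
120 [[378.0, 193.0], [321.0, 184.0]]
139 [[380.0, 197.0], [324.0, 188.0]]
103 d [-0.061 -0.006  0.004] r [ 0.007  0.049 -0.001]
97 d [-0.128 -0.006 -0.001] r [ 0.007  0.115 -0.001]
91 d [-0.196 -0.005  0.   ] r [ 0.007  0.182 -0.   ]
85 d [-0.263 -0.005  0.01 ] r [0.007 0.249 0.   ]
79 d [-0.329 -0.005  0.025] r [0.007 0.315 0.   ]
73 d [-0.392 -0.006  0.048] r [0.007 0.382 0.001]
67 d [-0.453 -0.006  0.078] r [0.007 0.449 0.001]
61 d [-0.511 -0.006  0.113] r [0.007 0.515 0.002]
55 d [-0.565 -0.006  0.154] r [0.007 0.582 0.002]
49 d [-0.602 -0.007  0.189] r [0.007 0.604 0.002]
43 d [-0.63  -0.007  0.222] r [0.007 0.604 0.002]
```

Run:
```python
from plan import *
t=get_image('top');cv2.imwrite('pics/ta.png',t)
m=cv2.inRange(cv2.cvtColor(t,cv2.COLOR_BGR2HSV),(6,90,40),(22,255,255));m[:,:315]=0;m[:,410:]=0;m[:120]=0;m[290:]=0
for c in range(318,404,7):
    ys=np.nonzero(m[:,c])[0];print(c,ys.min() if len(ys) else '',ys.max() if len(ys) else '',len(ys),end=' | ')
print()
for th in(80,100,109,120,139):
    out=[]
    for rr,hh in((.1075,.0005),(.1075,.0125)):
        a=np.radians(th);out.append(proj('top',[W(x,-.0545+rr*np.cos(a)-hh*np.sin(a),.0305+rr*np.sin(a)+hh*np.cos(a)) for x in(-.083,.083)]).round(0).tolist())
    print(th,out)
```

```text
318   0 | 325   0 | 332   0 | 339 257 265 9 | 346 263 265 3 | 353 190 263 9 | 360 206 261 18 | 367 201 260 22 | 374 185 258 36 | 381 181 256 38 | 388 192 254 24 | 395 225 252 13 | 402   0 | 
80 [[[401.0, 214.0], [332.0, 232.0]], [[400.0, 209.0], [331.0, 227.0]]]
100 [[[397.0, 198.0], [328.0, 216.0]], [[395.0, 194.0], [327.0, 212.0]]]
109 [[[395.0, 192.0], [326.0, 210.0]], [[393.0, 187.0], [325.0, 205.0]]]
120 [[[392.0, 185.0], [324.0, 202.0]], [[390.0, 181.0], [323.0, 198.0]]]
139 [[[388.0, 175.0], [321.0, 192.0]], [[386.0, 172.0], [321.0, 190.0]]]
```

The lid stands at about 120° by the top view (plan said 109°), so the tip likely slipped over the edge. Redo it with a deeper hook.

```bash
sed -i 's/L=.080/L=.074/; s/+.010\*d/+.020*d/' plan.py
python3 - <<'E'
from plan import *
ref=cur()
for y,z,a in((-.11,.19,100),(-.17,.19,100),(-.17,.11,100)): rows(*tp(y,z,a),ref=ref)
for t in(123,119,115,111,107,103): print(t,end=' ');rows(*close(t),ref=ref)
E
```

```text
d [-0.045 -0.003 -0.162] r [ 0.006 -0.006 -0.002]
d [ 0.153 -0.003 -0.194] r [ 0.006 -0.006 -0.002]
d [ 0.196 -0.006  0.069] r [ 0.006 -0.006 -0.002]
123 d [ 0.095 -0.006  0.098] r [ 0.006 -0.006 -0.002]
119 d [ 0.069 -0.006  0.086] r [ 0.006 -0.006 -0.002]
115 d [ 0.043 -0.006  0.075] r [ 0.006 -0.006 -0.002]
111 d [ 0.015 -0.005  0.066] r [ 0.006 -0.006 -0.002]
107 d [-0.015 -0.005  0.059] r [ 0.006  0.005 -0.002]
103 d [-0.056 -0.005  0.051] r [ 0.006  0.049 -0.002]
```

```bash
python3 -m handwheel '[{"dx":0,"dy":0,"dz":-0.13,"rx":0,"ry":0,"rz":0,"claw":0},{"dx":0.08,"dy":0,"dz":-0.18,"rx":0,"ry":0,"rz":0,"claw":0},{"dx":0.19,"dy":0,"dz":-0.1,"rx":0,"ry":0,"rz":0,"claw":0},{"dx":0.2,"dy":0,"dz":0.03,"rx":0,"ry":0,"rz":0,"claw":0},{"dx":0.19,"dy":-0.006,"dz":0.098,"rx":0,"ry":0,"rz":0,"claw":0},{"dx":0.15,"dy":-0.006,"dz":0.1,"rx":0,"ry":0,"rz":0,"claw":0},{"dx":0.12,"dy":-0.006,"dz":0.1,"rx":0,"ry":0,"rz":0,"claw":0},{"dx":0.095,"dy":-0.006,"dz":0.098,"rx":0,"ry":0,"rz":0,"claw":0},{"dx":0.069,"dy":-0.006,"dz":0.086,"rx":0,"ry":0,"rz":0,"claw":0},{"dx":0.043,"dy":-0.006,"dz":0.075,"rx":0,"ry":0,"rz":0,"claw":0},{"dx":0.015,"dy":-0.005,"dz":0.066,"rx":0,"ry":0,"rz":0,"claw":0},{"dx":-0.015,"dy":-0.005,"dz":0.059,"rx":0,"ry":0.005,"rz":0,"claw":0}]'
cat > lid.py <<'E'
from plan import *
t=get_image('top')
m=cv2.inRange(cv2.cvtColor(t,cv2.COLOR_BGR2HSV),(6,90,40),(22,255,255));m[:,:315]=0;m[:,410:]=0;m[:120]=0;m[290:]=0
for c in range(318,411,6):
    ys=np.nonzero(m[:,c])[0];print(c,ys.min() if len(ys) else '',len(ys),end=' | ')
print()
for th in range(40,140,10):
    a=np.radians(th);P=[(.1075,.0125)]
    print(th,[proj('top',[W(x,-.0545+rr*np.cos(a)-hh*np.sin(a),.0305+rr*np.sin(a)+hh*np.cos(a)) for x in(-.083,.083)]).round(0).tolist() for rr,hh in P],end=' ')
E
python3 lid.py
python3 - <<'E'
from plan import *
print(get_obs()['wrist_force']);ref=cur()
for t in range(101,40,-6): print(t,end=' ');rows(*close(t),ref=ref)
E
```

```text
t: 14.58
tcp_pos: [0.527, -0.3336, 0.1964]
eef_rot: [0.016, 0.987, 0.139, -0.077]
wrist_force: [2.3, 0.4, 0.5]
opening: 0.0
finger_force: 0.7
318  0 | 324  0 | 330  0 | 336 244 11 | 342 264 3 | 348 263 3 | 354 221 4 | 360 211 13 | 366 208 15 | 372 195 27 | 378 193 27 | 384 192 26 | 390 191 28 | 396 229 13 | 402  0 | 408  0 | 
40 [[[405.0, 237.0], [338.0, 255.0]]] 50 [[[405.0, 231.0], [337.0, 249.0]]] 60 [[[403.0, 224.0], [335.0, 242.0]]] 70 [[[402.0, 217.0], [333.0, 235.0]]] 80 [[[400.0, 209.0], [331.0, 227.0]]] 90 [[[398.0, 201.0], [329.0, 219.0]]] 100 [[[395.0, 194.0], [327.0, 212.0]]] 110 [[[393.0, 187.0], [325.0, 205.0]]] 120 [[[390.0, 181.0], [323.0, 198.0]]] 130 [[[388.0, 176.0], [322.0, 193.0]]] [0.17902763 0.07815481 0.06579998]
101 d [-0.057 -0.001 -0.009] r [ 0.006  0.067 -0.001]
95 d [-0.119 -0.001 -0.013] r [ 0.006  0.134 -0.001]
89 d [-0.181 -0.001 -0.011] r [ 0.006  0.201 -0.001]
83 d [-0.243 -0.001 -0.002] r [ 0.007  0.267 -0.   ]
77 d [-0.303 -0.001  0.014] r [0.007 0.334 0.   ]
71 d [-0.362 -0.001  0.035] r [0.007 0.401 0.   ]
65 d [-0.417 -0.001  0.063] r [0.007 0.467 0.001]
59 d [-0.47  -0.001  0.096] r [0.007 0.534 0.001]
53 d [-0.519 -0.001  0.135] r [0.007 0.601 0.001]
47 d [-0.549 -0.001  0.165] r [0.007 0.601 0.001]
41 d [-0.576 -0.002  0.198] r [0.007 0.601 0.001]
```

Contact is now felt (2.3 N) and the lid is at about 105°. Continue.

```bash
python3 -m handwheel '[{"dx":-0.057,"dy":0,"dz":-0.009,"rx":0,"ry":0.067,"rz":0,"claw":0},{"dx":-0.119,"dy":0,"dz":-0.013,"rx":0,"ry":0.134,"rz":0,"claw":0},{"dx":-0.181,"dy":0,"dz":-0.011,"rx":0,"ry":0.201,"rz":0,"claw":0},{"dx":-0.243,"dy":0,"dz":-0.002,"rx":0,"ry":0.267,"rz":0,"claw":0},{"dx":-0.303,"dy":0,"dz":0.014,"rx":0,"ry":0.334,"rz":0,"claw":0},{"dx":-0.362,"dy":0,"dz":0.035,"rx":0,"ry":0.401,"rz":0,"claw":0},{"dx":-0.417,"dy":0,"dz":0.063,"rx":0,"ry":0.467,"rz":0,"claw":0},{"dx":-0.47,"dy":0,"dz":0.096,"rx":0,"ry":0.534,"rz":0,"claw":0},{"dx":-0.519,"dy":0,"dz":0.135,"rx":0,"ry":0.601,"rz":0,"claw":0},{"dx":-0.549,"dy":0,"dz":0.165,"rx":0,"ry":0.601,"rz":0,"claw":0},{"dx":-0.576,"dy":0,"dz":0.198,"rx":0,"ry":0.601,"rz":0,"claw":0}]'
python3 lid.py
python3 - <<'E'
from plan import *
print(get_obs()['wrist_force']);ref=cur()
for t in range(37,2,-5): print(t,end=' ');rows(*close(t),ref=ref)
E
```

```text
t: 15.55
tcp_pos: [0.3519, -0.3833, 0.1625]
eef_rot: [-0.05, 0.915, 0.129, 0.38]
wrist_force: [-0.3, 1.5, 0.3]
opening: -0.004
finger_force: 0.3
318  0 | 324  0 | 330 224 8 | 336 222 32 | 342 221 40 | 348 219 41 | 354 218 40 | 360 216 41 | 366 215 41 | 372 213 27 | 378 211 33 | 384 210 37 | 390 208 38 | 396 220 27 | 402 234 8 | 408  0 | 
40 [[[405.0, 237.0], [338.0, 255.0]]] 50 [[[405.0, 231.0], [337.0, 249.0]]] 60 [[[403.0, 224.0], [335.0, 242.0]]] 70 [[[402.0, 217.0], [333.0, 235.0]]] 80 [[[400.0, 209.0], [331.0, 227.0]]] 90 [[[398.0, 201.0], [329.0, 219.0]]] 100 [[[395.0, 194.0], [327.0, 212.0]]] 110 [[[393.0, 187.0], [325.0, 205.0]]] 120 [[[390.0, 181.0], [323.0, 198.0]]] 130 [[[388.0, 176.0], [322.0, 193.0]]] [-1.0953777  -0.38704514 -1.13274669]
37 d [-0.015  0.004 -0.007] r [0.004 0.001 0.001]
32 d [-0.051  0.004 -0.003] r [0.004 0.001 0.001]
27 d [-0.086  0.004  0.004] r [0.004 0.001 0.001]
22 d [-0.12   0.004  0.014] r [0.004 0.001 0.001]
17 d [-0.153  0.003  0.027] r [0.004 0.001 0.001]
12 d [-0.185  0.003  0.043] r [0.004 0.001 0.001]
7 d [-0.216  0.003  0.062] r [0.004 0.001 0.001]
```

The lid now lies forward below 50°. Retreat upwards and let it sink.

```bash
python3 -m handwheel '[{"dx":0.07,"dy":0,"dz":-0.07,"rx":0,"ry":0,"rz":0,"claw":0},{"dx":0.15,"dy":0,"dz":-0.15,"rx":0,"ry":0,"rz":0,"claw":0},{"dx":0.15,"dy":0,"dz":-0.15,"rx":0,"ry":-0.25,"rz":0,"claw":0},{"dx":0.15,"dy":0,"dz":-0.15,"rx":0,"ry":-0.5,"rz":0,"claw":0},{"dx":0.15,"dy":0,"dz":-0.15,"rx":0,"ry":-0.5,"rz":0,"claw":0},{"dx":0.15,"dy":0,"dz":-0.15,"rx":0,"ry":-0.5,"rz":0,"claw":0},{"dx":0.15,"dy":0,"dz":-0.15,"rx":0,"ry":-0.5,"rz":0,"claw":0},{"dx":0.15,"dy":0,"dz":-0.15,"rx":0,"ry":-0.5,"rz":0,"claw":0},{"dx":0.15,"dy":0,"dz":-0.15,"rx":0,"ry":-0.5,"rz":0,"claw":0},{"dx":0.15,"dy":0,"dz":-0.15,"rx":0,"ry":-0.5,"rz":0,"claw":0},{"dx":0.15,"dy":0,"dz":-0.15,"rx":0,"ry":-0.5,"rz":0,"claw":0},{"dx":0.15,"dy":0,"dz":-0.15,"rx":0,"ry":-0.5,"rz":0,"claw":0}]'
cat > lid2.py <<'E'
from plan import *
for n in('top','scene'):
    t=get_image(n);h=cv2.cvtColor(t,cv2.COLOR_BGR2HSV)
    m=cv2.inRange(h,(21,140,110),(35,255,255));k=np.zeros_like(m);b=(340,150,410,290) if n=='top' else (280,150,400,280)
    k[b[1]:b[3],b[0]:b[2]]=m[b[1]:b[3],b[0]:b[2]]
    N,_,s,c=cv2.connectedComponentsWithStats(k);print(n,[(s[i,4],c[i].round(1).tolist()) for i in range(1,N) if s[i,4]>8])
    print({th:proj(n,[W(0,-.0545+.117*np.cos(np.radians(th)+.09),.0305+.117*np.sin(np.radians(th)+.09))]).round(1).tolist() for th in(0,2,5,10,20,30,40,50)})
E
python3 lid2.py
python3 - <<'E'
from plan import *
rows(*tp(.035,.10,90));print(cur()[0])
E
```

```text
t: 16.6
tcp_pos: [0.3538, -0.3823, 0.2269]
eef_rot: [0.004, 0.99, 0.14, 0.001]
wrist_force: [-0.1, -0.1, -0.2]
opening: 0.001
finger_force: 0.0
top []
{0: [[373.4, 261.6]], 2: [[373.5, 261.6]], 5: [[373.7, 261.3]], 10: [[373.9, 260.7]], 20: [[374.0, 258.4]], 30: [[373.7, 254.6]], 40: [[372.9, 249.5]], 50: [[371.7, 243.2]]}
scene []
{0: [[330.9, 246.3]], 2: [[331.0, 244.9]], 5: [[331.2, 242.8]], 10: [[331.5, 239.1]], 20: [[332.4, 231.5]], 30: [[333.6, 223.6]], 40: [[335.1, 215.8]], 50: [[336.9, 208.5]]}
d [0.081 0.002 0.176] r [ 0.005 -0.    -0.001]
[ 0.35343879 -0.38256145  0.22680121]
```

```bash
python3 -m handwheel '[{"dx":0,"dy":-0.13,"dz":-0.1,"rx":0,"ry":0,"rz":0,"claw":0},{"dx":0,"dy":-0.26,"dz":-0.2,"rx":0,"ry":0,"rz":0,"claw":0},{"dx":0,"dy":-0.39,"dz":-0.2,"rx":0,"ry":0,"rz":0,"claw":0},{"dx":0,"dy":-0.52,"dz":-0.2,"rx":0,"ry":0,"rz":0,"claw":0},{"dx":0,"dy":-0.65,"dz":-0.2,"rx":0,"ry":0,"rz":0,"claw":0},{"dx":0,"dy":-0.65,"dz":-0.2,"rx":0,"ry":0,"rz":0,"claw":0},{"dx":0,"dy":-0.65,"dz":-0.2,"rx":0,"ry":0,"rz":0,"claw":0},{"dx":0,"dy":-0.65,"dz":-0.2,"rx":0,"ry":0,"rz":0,"claw":0}]'; python3 lid2.py
```

```text
t: 17.37
tcp_pos: [0.3001, -0.1953, 0.2858]
eef_rot: [0.005, 0.99, 0.14, 0.001]
wrist_force: [0.2, -0.2, -0.6]
opening: -0.002
finger_force: 0.0
top [(np.int32(9), [373.2, 254.2])]
{0: [[373.4, 261.6]], 2: [[373.5, 261.6]], 5: [[373.7, 261.3]], 10: [[373.9, 260.7]], 20: [[374.0, 258.4]], 30: [[373.7, 254.6]], 40: [[372.9, 249.5]], 50: [[371.7, 243.2]]}
scene []
{0: [[330.9, 246.3]], 2: [[331.0, 244.9]], 5: [[331.2, 242.8]], 10: [[331.5, 239.1]], 20: [[332.4, 231.5]], 30: [[333.6, 223.6]], 40: [[335.1, 215.8]], 50: [[336.9, 208.5]]}
```

Lid is at about 30° and sinking. Wait three seconds.

```bash
for i in 1 2 3; do python3 -m handwheel '[{"dx":0,"dy":0,"dz":0,"rx":0,"ry":0,"rz":0,"claw":0},{"dx":0,"dy":0,"dz":0,"rx":0,"ry":0,"rz":0,"claw":0},{"dx":0,"dy":0,"dz":0,"rx":0,"ry":0,"rz":0,"claw":0},{"dx":0,"dy":0,"dz":0,"rx":0,"ry":0,"rz":0,"claw":0},{"dx":0,"dy":0,"dz":0,"rx":0,"ry":0,"rz":0,"claw":0},{"dx":0,"dy":0,"dz":0,"rx":0,"ry":0,"rz":0,"claw":0},{"dx":0,"dy":0,"dz":0,"rx":0,"ry":0,"rz":0,"claw":0},{"dx":0,"dy":0,"dz":0,"rx":0,"ry":0,"rz":0,"claw":0},{"dx":0,"dy":0,"dz":0,"rx":0,"ry":0,"rz":0,"claw":0},{"dx":0,"dy":0,"dz":0,"rx":0,"ry":0,"rz":0,"claw":0},{"dx":0,"dy":0,"dz":0,"rx":0,"ry":0,"rz":0,"claw":0},{"dx":0,"dy":0,"dz":0,"rx":0,"ry":0,"rz":0,"claw":0}]' | head -1; python3 lid2.py | grep -v '{'; done
python3 - <<'E'
from plan import *
a=cv2.imread('pics/top0.png').astype(int);b=get_image('top').astype(int)
d=np.abs(a-b).max(2)[215:275,325:410];print('diff px vs shut',(d>40).sum(),np.argwhere(d>40)[:8].tolist())
m=cv2.inRange(cv2.cvtColor(b.astype(np.uint8),cv2.COLOR_BGR2HSV),(15,130,90),(35,255,255))[255:275,355:395];print(cv2.moments(m,True)['m00'],np.argwhere(m).mean(0)+[255,355])
p,R=cur();rows(*tp(.045,.10,90));rows(*tp(.045,.043,90))
E
```

```text
t: 18.47
top [(np.int32(9), [373.2, 254.2])]
scene []
t: 19.57
top []
scene []
t: 20.67
top []
scene []
diff px vs shut 1131 [[0, 37], [0, 38], [0, 39], [0, 40], [0, 41], [0, 42], [0, 43], [0, 44]]
62.0 [257.4516129  368.93548387]
d [0.045 0.651 0.377] r [ 0.005 -0.    -0.   ]
d [0.045 0.649 0.567] r [ 0.005 -0.    -0.   ]
```

```bash
python3 -m handwheel '[{"dx":0.02,"dy":0.13,"dz":0,"rx":0,"ry":0,"rz":0,"claw":0},{"dx":0.045,"dy":0.26,"dz":0,"rx":0,"ry":0,"rz":0,"claw":0},{"dx":0.045,"dy":0.39,"dz":0,"rx":0,"ry":0,"rz":0,"claw":0},{"dx":0.045,"dy":0.52,"dz":0.05,"rx":0,"ry":0,"rz":0,"claw":0},{"dx":0.045,"dy":0.64,"dz":0.12,"rx":0,"ry":0,"rz":0,"claw":0},{"dx":0.045,"dy":0.65,"dz":0.22,"rx":0,"ry":0,"rz":0,"claw":0},{"dx":0.045,"dy":0.65,"dz":0.27,"rx":0,"ry":0,"rz":0,"claw":0},{"dx":0.045,"dy":0.65,"dz":0.31,"rx":0,"ry":0,"rz":0,"claw":0},{"dx":0.045,"dy":0.65,"dz":0.35,"rx":0,"ry":0,"rz":0,"claw":0},{"dx":0.045,"dy":0.65,"dz":0.38,"rx":0,"ry":0,"rz":0,"claw":0},{"dx":0.045,"dy":0.65,"dz":0.41,"rx":0,"ry":0,"rz":0,"claw":0}]'
python3 - <<'E'
from plan import *
p,R=cur();t=p+R.apply([0,0,L]);print('tip',(t-C)@cy,t[2],get_obs()['wrist_force'])
for z in(.075,.06,.05,.045):rows(*tp(.045,z,90))
E
```

```text
t: 21.73
tcp_pos: [0.3677, -0.3794, 0.1639]
eef_rot: [0.005, 0.99, 0.14, 0.001]
wrist_force: [0.3, 0.6, 0.1]
opening: -0.002
finger_force: 0.1
tip 0.044560896079240186 0.08990119138700076 [0.27993621 0.59155499 0.11897555]
d [-0.001 -0.     0.05 ] r [ 0.006 -0.001  0.   ]
d [-0.001 -0.001  0.1  ] r [ 0.006 -0.001  0.   ]
d [-0.001 -0.001  0.133] r [ 0.006 -0.001  0.   ]
d [-0.001 -0.001  0.15 ] r [ 0.006 -0.001  0.   ]
```

```bash
python3 -m handwheel '[{"dx":0,"dy":0,"dz":0.02,"rx":0,"ry":0,"rz":0,"claw":0},{"dx":0,"dy":0,"dz":0.04,"rx":0,"ry":0,"rz":0,"claw":0},{"dx":0,"dy":0,"dz":0.06,"rx":0,"ry":0,"rz":0,"claw":0},{"dx":0,"dy":0,"dz":0.075,"rx":0,"ry":0,"rz":0,"claw":0},{"dx":0,"dy":0,"dz":0.09,"rx":0,"ry":0,"rz":0,"claw":0},{"dx":0,"dy":0,"dz":0.1,"rx":0,"ry":0,"rz":0,"claw":0},{"dx":0,"dy":0,"dz":0.108,"rx":0,"ry":0,"rz":0,"claw":0},{"dx":0,"dy":0,"dz":0.115,"rx":0,"ry":0,"rz":0,"claw":0}]'
python3 -m handwheel '[{"dx":0,"dy":0,"dz":0.008,"rx":0,"ry":0,"rz":0,"claw":0},{"dx":0,"dy":0,"dz":0.016,"rx":0,"ry":0,"rz":0,"claw":0},{"dx":0,"dy":0,"dz":0.016,"rx":0,"ry":0,"rz":0,"claw":0}]'
```

```text
t: 22.4
tcp_pos: [0.3675, -0.3796, 0.1293]
eef_rot: [0.004, 0.99, 0.14, 0.001]
wrist_force: [0.0, -0.4, 1.0]
opening: -0.002
finger_force: 0.0
t: 22.65
tcp_pos: [0.3673, -0.3794, 0.1243]
eef_rot: [0.004, 0.99, 0.14, 0.001]
wrist_force: [-0.9, 0.4, -0.3]
opening: -0.002
finger_force: 0.0
```

```bash
for i in 1 2 3; do python3 -m handwheel '[{"dx":0,"dy":0,"dz":0.006,"rx":0,"ry":0,"rz":0,"claw":0},{"dx":0,"dy":0,"dz":0.006,"rx":0,"ry":0,"rz":0,"claw":0},{"dx":0,"dy":0,"dz":0.006,"rx":0,"ry":0,"rz":0,"claw":0}]' | grep -E 'tcp|force'; done
```

```text
tcp_pos: [0.3675, -0.3796, 0.1229]
wrist_force: [0.2, -0.7, 0.4]
finger_force: 0.0
tcp_pos: [0.3674, -0.3796, 0.121]
wrist_force: [0.2, 0.3, 0.0]
finger_force: 0.0
tcp_pos: [0.3674, -0.3796, 0.1192]
wrist_force: [0.5, 0.5, 0.2]
finger_force: 0.0
```

```bash
for i in 1 2 3 4; do python3 -m handwheel '[{"dx":0,"dy":0,"dz":0.004,"rx":0,"ry":0,"rz":0,"claw":0},{"dx":0,"dy":0,"dz":0.004,"rx":0,"ry":0,"rz":0,"claw":0},{"dx":0,"dy":0,"dz":0.004,"rx":0,"ry":0,"rz":0,"claw":0}]' | grep -E 'tcp|wrist'; done
```

```text
tcp_pos: [0.3674, -0.3796, 0.118]
wrist_force: [-0.6, 0.1, -0.5]
tcp_pos: [0.3675, -0.3796, 0.1168]
wrist_force: [0.6, 0.5, 0.5]
tcp_pos: [0.3676, -0.3798, 0.1157]
wrist_force: [0.9, 0.1, 0.4]
tcp_pos: [0.3677, -0.3799, 0.1156]
wrist_force: [-1.1, 2.1, 6.7]
```

Firm contact with the tip at z 0.043, the shut lid's height. Retreat and compare with the starting picture.

```bash
python3 -m handwheel '[{"dx":0,"dy":0,"dz":0,"rx":0,"ry":0,"rz":0,"claw":0},{"dx":0,"dy":0,"dz":-0.1,"rx":0,"ry":0,"rz":0,"claw":0},{"dx":0,"dy":0,"dz":-0.23,"rx":0,"ry":0,"rz":0,"claw":0},{"dx":0,"dy":0.1,"dz":-0.36,"rx":0,"ry":0,"rz":0,"claw":0},{"dx":-0.12,"dy":0.2,"dz":-0.49,"rx":0,"ry":0,"rz":0,"claw":0},{"dx":-0.25,"dy":0.3,"dz":-0.62,"rx":0,"ry":0,"rz":0,"claw":0},{"dx":-0.38,"dy":0.42,"dz":-0.62,"rx":0,"ry":0,"rz":0,"claw":0},{"dx":-0.5,"dy":0.55,"dz":-0.62,"rx":0,"ry":0,"rz":0,"claw":0},{"dx":-0.5,"dy":0.68,"dz":-0.62,"rx":0,"ry":0,"rz":0,"claw":0},{"dx":-0.5,"dy":0.75,"dz":-0.62,"rx":0,"ry":0,"rz":0,"claw":0},{"dx":-0.5,"dy":0.75,"dz":-0.62,"rx":0,"ry":0,"rz":0,"claw":0},{"dx":-0.5,"dy":0.75,"dz":-0.62,"rx":0,"ry":0,"rz":0,"claw":0}]'
python3 lid2.py | grep -v '{'
python3 - <<'E'
from plan import *
for n,b in(('top',(205,275,325,410)),('scene',(215,268,298,375))):
    a=cv2.imread(f'pics/{n}0.png').astype(int);c=get_image(n).astype(int)
    d=np.abs(a-c).max(2)[b[0]:b[1],b[2]:b[3]];print(n,(d>40).sum(),d.size)
    def org(i):
        h=cv2.cvtColor(i.astype(np.uint8),cv2.COLOR_BGR2HSV)[b[0]:b[1],b[2]:b[3]];m=cv2.inRange(h,(8,110,60),(35,255,255));return int((m>0).sum()),np.argwhere(m).mean(0).round(1),cv2.boundingRect(m)
    print(org(a),org(c))
E
```

```text
t: 25.4
tcp_pos: [0.2836, -0.6416, 0.3026]
eef_rot: [0.007, 0.99, 0.138, 0.001]
wrist_force: [1.3, 0.4, -0.1]
opening: 0.0
finger_force: 0.0
top [(np.int32(91), [372.2, 262.3])]
scene []
top 0 5950
(2877, array([34.6, 41. ]), (5, 6, 73, 57)) (2878, array([34.6, 41. ]), (5, 6, 73, 57))
scene 68 4081
(2150, array([24.7, 38.6]), (4, 4, 69, 43)) (2153, array([24.7, 38.6]), (4, 4, 69, 43))
```

The case looks the same as at the start: no changed pixels in the top view and the same outline in the scene view. The lid is shut and the robot is clear.

```bash
python3 -c "
from cell import *
print(job_done())"
```

```text
the job is handed in; nothing more can be done
None
```

The micrometer is back in its recess, the lid is shut and the job is handed in; I confirmed the seating from image measurements and the shut lid against the starting pictures, but the hand-in returned no verdict.

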